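# Lay the straightedge along the shrinkage test bar

## Robot

A 6-joint arm with a two-finger parallel gripper is mounted at the origin on the work surface; the furniture and walls round the work are solid. World frame = base frame: x ahead of the robot, y to its left, z up, the work surface at z = 0. Lengths are in m, angles in degrees, forces in N, time in s.
With the tool pointing down it reaches from about 0.275 to 0.825 m from the base axis. Payload 4.9 kg.
Tool frame: the origin (TCP) lies between the finger pads; the fingertips stand 14 mm ahead of it and the grasp point (between the pads) lies 5 mm behind it; z points along the fingers, y is the direction in which the jaws open and shut (so a half turn about z gives the same grasp; the last joint's range is limited). The gripper opens to 85 mm and grips with 20 to 120 N. Pads are 22 mm wide; open, the fingers measure 114 mm over their backs; the gripper's body (76 mm by 85 mm) begins 54 mm behind the grasp point. The pads swing forward as they close: fully open they stand 13 mm farther back than shut.
Start: joints at [-80.283, 18.69, -11.035, 60.275, 0, 82.311], TCP at [0.165, -0.525, 0.225] pointing down, gripper open.
Joint ranges: [-152.03, 152.03], [-55.5, 102.48], [-74.3, 77.21], [-110.64, 120.58], [-84.22, 78.4], [-180, 180]. Speed limits (degrees/s): [147.25, 147.25, 180, 180, 180, 180].

## Interface

Orientations are given as a 3x3 rotation matrix whose columns are the frame's x, y, z axes.
In Python, from bench import read_state, snapshot, get_calibration, hand_in gives the robot as it stands.
- The arm moves only by the tool apply_moves, never from a script. Its argument "deltas" is a list of rows, each an object with "dp": the shift along the tool's x, y, z in cm, a list of three; "angular": the turn, a rotation vector about the tool's x, y, z in degrees, a list of three; "claw": the finger opening in cm, from 0 to 8.54. A call has 1 to 8 rows; each row shifts and turns the commanded pose from where the row before left it, along the tool's axes as they then stand; what a row does not reach is not made up. A row lasts 1/10 s, in which the tool goes at most 50 mm and 8.59 degrees, less where a joint would pass 70% of its speed; a pose out of reach is approached as far as the arm can. A call is refused whole if a number of a shift passes 5 or a number of a turn 8.59, either way. A call with a gripper value outside its range is refused whole. The fingers move at their own pace and stop on an object; "force" is the grip in N (left out, the last holds). Time passes only in rows, so rows that do not move let the fingers close. It gives the time, the measured TCP pose, the force and the opening at its end, in the units of the state.
- read_state(): the state, without advancing time (a new reading comes with each control period).
- snapshot(name): name is "side" or "top" or "wrist"; returns the picture (384x512x3 uint8, blue, green, red); there is no depth.
- get_calibration(name): a dict with "mtx" (3x3 intrinsics, pixels), "distortion" ([k1, k2, p1, p2, k3] as OpenCV has them; the pictures are not rectified), "world_from_camera" (4x4, takes a point from camera to world coordinates). Camera axes: x right, y down, z forward; pixel columns grow to the right and rows downward; lengths in m; the calibration is good to about 2 mm. A picture is of the moment at which its call begins: read the wrist's pose just before it. get_calibration takes no time and is no camera call; for the wrist camera it gives the pose at the moment of the call.
- hand_in(): hands the job in, once; it reports no verdict.
The state is a dict: "time_s": time; "joint_pos": joint angles; "joint_vel": joint speeds; "effort": joint torques, N m; "tool_pos": TCP position; "tool_rot": TCP orientation; "ft_force": force on the tool from outside, world axes, zero at the start; "wrist_torque": the same for the moment, N m; "width": finger opening in m.
Only numpy, scipy, OpenCV 4.12 (cv2) and the standard library are available. Lean on these libraries where they do the work, as an engineer would, in place of code of your own. Each camera call takes 0.05 s, during which the arm holds its last target.

## Task

Get the fired test bar ready for measuring. First lift the two glaze jars (white lid and red lid) out of the gap in front of it and stand both fully on the cork mat, upright; then push the aluminium straightedge over the bench, without lifting it, until it lies flush along the bar's whole long side that faces the robot, with its red end level with the bar's left end (left as the robot sees it). Do not push the bar away, and leave the tile on it, the blue jar, the masking tape and the label roll where they are.

Things in the scene. Friction and masses are not known exactly. Their poses are not given: they have to be found in the camera images.
- test_bar: fired clay test bar, terracotta with a white glazed top: a block 50 (x) x 130 (y) x 36 mm (z), about 0.6 kg, lying loose on the bench (it begins to slide at a push of about 2.5 to 6 N) with a small glaze tile on top. Origin: centre of its underside. Its long side facing the robot is the plane x = -25 mm of its frame, its left end is y = +65 mm. x points away from the robot, turned by up to 0.25 rad.
- rule_mid (a point): centre (7 mm above the underside) of the aluminium straightedge: a bar 30 (x) x 160 (y) x 14 mm, 0.14 kg, loose, nearer the robot than the test bar; black ticks along its front edge (x = +15 mm), red end at y = +80 mm. Starts turned up to 0.5 rad, up to 140 mm too far left or 80 mm too far right; slides at about 1 N. Flush and level, it lies at x = -40, y = -15 mm in the bar's frame.
- rule_red_corner (a point): front corner of the straightedge's red end, at (+15, +80) mm from rule_mid, same axes
- rule_plain_corner (a point): front corner of the straightedge's plain end, at (+15, -80) mm from rule_mid, same axes
- jar_mat: cork mat fixed on the bench to the robot's right, 110 (x) x 190 (y) x 4 mm thick. Origin: centre of its underside. A 100 mm tall bag sealer stands on the bench between the mat and the test bar (it runs along x at about y = -0.16, from x = 0.40 outwards), its arm raised like a jaw, the handle about 0.3 m up at x = 0.40: carry things round its near end (x below 0.33).
- jar_honey_mid (a point): centre (34 mm above the underside) of the brown glaze jar with a white lid, a cylinder 57 mm across and 68 mm tall, 0.19 kg, standing between straightedge and test bar
- jar_iron_mid (a point): centre (35 mm above the underside) of the dark brown glaze jar with a red lid, a cylinder 54 mm across and 70 mm tall, 0.18 kg, standing between straightedge and test bar; either jar may be the left one, their centres 90 to 120 mm apart along the bar
- tile: glaze tile with a brown half, 72 x 48 x 9 mm, lying along the test bar on its top; origin: centre of its underside; stays there
- jar_blue: blue glaze jar with a black lid, 61 mm across, 75 mm tall, standing beyond the mat; origin under its centre; stays there
- tape: roll of masking tape, 92 mm across, 24 mm high, lying flat at the robot's right; origin under its centre; stays there
- label_roll: white label roll, 60 mm across, 26 mm high, lying flat between the robot and the sealer; origin under its centre; stays there
Not all that is in view belongs to the job. There is more than one size of the part that bears jar_iron_mid; the job needs the larger.

How it is judged:
By the outcome, as a careful person would: the job done as asked, in the order asked, and still so for the second after the job is handed in, with the robot touching nothing.
It also fails if it takes over 72 s, if anything falls off the work surface, if the arm or the gripper's body presses on something with over 40 N, if the wrist force passes 120 N, or if a joint passes its speed limit or range.

## Working session

There is one attempt and no reset: what is moved stays moved. The work goes in short steps, Python scripts to look and compute and a tool call to move; the robot and the scene stay as the last step left them, time stands still between calls to the robot, and variables do not carry over. Pictures are saved under pics/ and viewed, and the job is handed in when it is done.

Besides the shell and the picture viewer there is one more tool, called as name(argument=value, ...) on one line, values as JSON. apply_moves: Moves the arm, as the interface text tells. Its arguments: {"type":"object","properties":{"deltas":{"type":"array","items":{"type":"object","properties":{"dp":{"type":"array","items":{"type":"number"}},"angular":{"type":"array","items":{"type":"number"}},"claw":{"type":"number"}}}},"force":{"type":"number"}},"required":["deltas"]}

```bash
mkdir -p pics; ls
python3 - <<'E'
from bench import *
import cv2
for n in("top","side"):
    im=snapshot(n); cv2.imwrite(f"pics/{n}0.png",im)
    c=get_calibration(n); print(n,c)
s=read_state(); print(s)
E
```

```text
pics
top {'mtx': array([[468.18934459,   0.        , 249.86238854],
       [  0.        , 468.18934459, 188.65014567],
       [  0.        ,   0.        ,   1.        ]]), 'distortion': array([0.02629432, 0.        , 0.        , 0.        , 0.        ]), 'world_from_camera': array([[ 0.01423012, -0.99475575,  0.10128425,  0.36376305],
       [-0.99983978, -0.01305605,  0.01224535, -0.0724031 ],
       [-0.01085876, -0.10144227, -0.99478216,  1.15531716],
       [ 0.        ,  0.        ,  0.        ,  1.        ]])}
side {'mtx': array([[380.84177129,   0.        , 249.65757077],
       [  0.        , 380.84177129, 194.49190745],
       [  0.        ,   0.        ,   1.        ]]), 'distortion': array([-0.05280159,  0.        ,  0.        ,  0.        ,  0.        ]), 'world_from_camera': array([[-0.99582542, -0.05740039,  0.07097134,  0.38920057],
       [-0.09113407,  0.58153523, -0.80840049,  0.66003006],
       [ 0.00513017, -0.81149366, -0.5843387 ,  0.5899751 ],
       [ 0.        ,  0.        ,  0.        ,  1.        ]])}
{'time_s': 0.1, 'joint_pos': array([-8.02841029e+01,  1.87293008e+01, -1.10847290e+01,  6.02763260e+01,
        1.76285899e-03,  8.23105304e+01]), 'joint_vel': array([-0.02951094, -0.13735503,  0.20356668,  0.11029089,  0.09608626,
       -0.03436484]), 'effort': array([-4.66839319e-04, -4.44238758e+01,  2.63038373e+01,  7.89197918e-03,
       -1.40846028e-04, -7.88877742e-06]), 'tool_pos': array([ 0.16444821, -0.52428564,  0.22427741]), 'tool_rot': array([[ 9.54212350e-01,  2.99129965e-01, -2.35813699e-04],
       [ 2.99129961e-01, -9.54211106e-01,  1.55957914e-03],
       [ 2.41500804e-04, -1.55870862e-03, -9.99998756e-01]]), 'ft_force': array([-0.30477428,  0.20063819,  0.07650867]), 'wrist_torque': array([-0.03160631, -0.00579855, -0.02456331]), 'width': 0.08510938915044453}
```

Run:
```python
import cv2
for n in("top","side"):
    im=cv2.imread(f"pics/{n}0.png"); cv2.imwrite(f"pics/{n}0b.png",cv2.resize(im,(768,576),interpolation=cv2.INTER_CUBIC))
```

```text
(no output)
```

View pics/top0b.png

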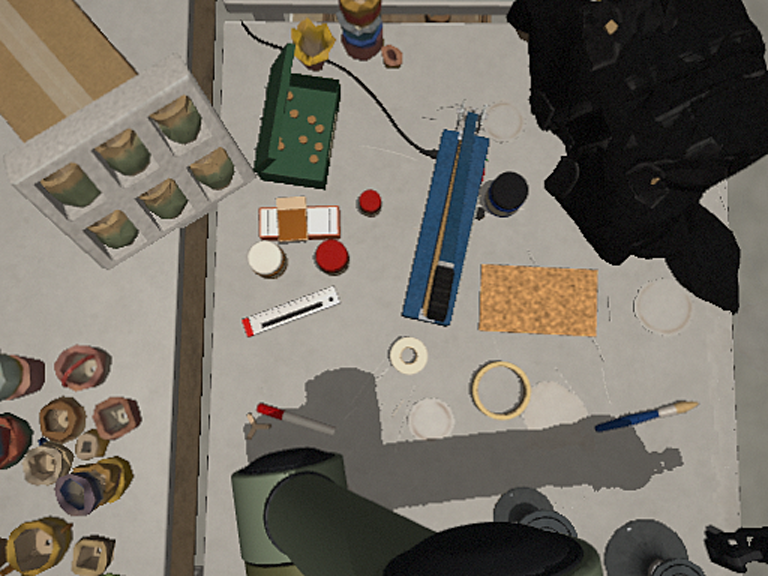

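View pics/side0b.png

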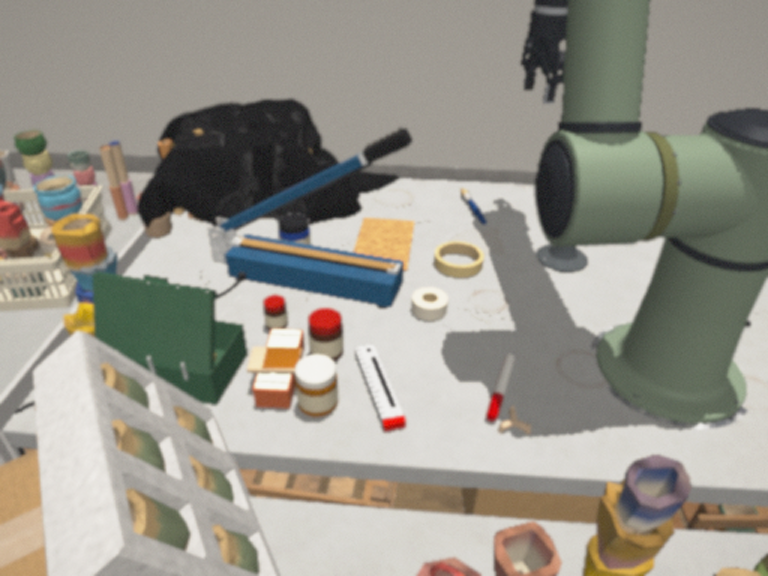

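The white lid is at top-image (266,257). Two red lids are visible: (332,255), larger and in the gap in front of the bar, and (370,202), smaller and beyond the bar. The first one fits the description. I'll confirm it in an enlarged crop.

Run:
```python
import cv2
im=cv2.imread("pics/top0.png")[110:240,150:280]; cv2.imwrite("pics/top0c.png",cv2.resize(im,(780,780)[:1]+(600,) if 0 else (598,598),interpolation=cv2.INTER_CUBIC))
im=cv2.imread("pics/side0.png")[190:300,150:290]; cv2.imwrite("pics/side0c.png",cv2.resize(im,(756,594),interpolation=cv2.INTER_CUBIC))
```

```text
(no output)
```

View pics/top0c.png

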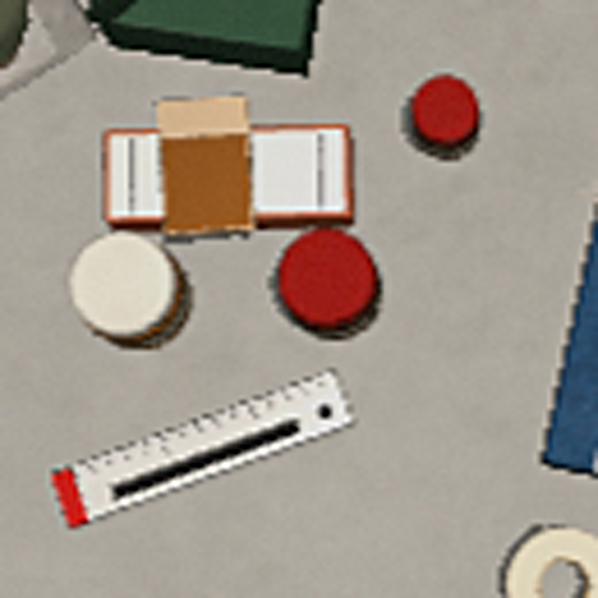

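View pics/side0c.png

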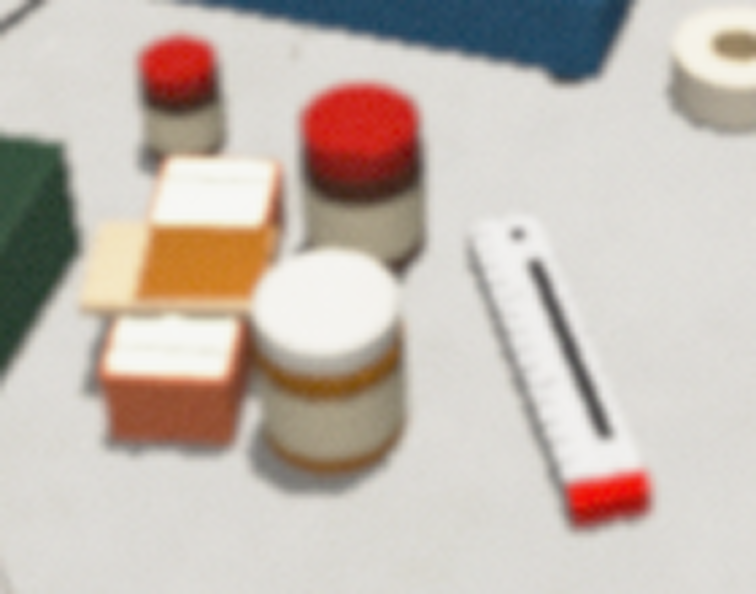

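```bash
cat > h.py <<'E'
import numpy as np, cv2
from bench import *
def ray(n,uv,z,c=None):
    c=c or get_calibration(n)
    uv=np.array(uv,float).reshape(-1,1,2)
    p=cv2.undistortPoints(uv,c["mtx"],c["distortion"]).reshape(-1,2)
    T=c["world_from_camera"]; d=np.c_[p,np.ones(len(p))]@T[:3,:3].T; o=T[:3,3]
    return o+d*((z-o[2])/d[:,2])[:,None]
def proj(n,P,c=None):
    c=c or get_calibration(n); T=np.linalg.inv(c["world_from_camera"])
    P=np.asarray(P,float).reshape(-1,3)
    return cv2.projectPoints(P,cv2.Rodrigues(T[:3,:3])[0],T[:3,3],c["mtx"],c["distortion"])[0].reshape(-1,2)
E
python3 - <<'E'
from h import *
np.set_printoptions(precision=4,suppress=True)
t=lambda l:np.array(l)/4.6+[150,110]
s=lambda l:np.array(l)/5.4+[150,190]
print("top lids",ray("top",t([[124,283]]),.068),ray("top",t([[328,277]]),.070))
print("side lids",ray("side",s([[328,301]]),.068),ray("side",s([[360,126]]),.070))
print("small",ray("top",t([[445,110]]),.045))
print("bar",ray("top",t([[106,130],[350,125],[353,219],[106,222]]),.036))
r=ray("top",t([[52,472],[334,370],[355,420],[72,527]]),.014);print("rule",r,np.linalg.norm(np.diff(r,axis=0),axis=1),r.mean(0))
r=ray("side",s([[470,230],[568,517],[648,500],[537,217]]),.014);print("rule side",r)
print("side bar",ray("side",s([[165,157],[280,160],[240,377],[103,375]]),.036))
b=lambda l:np.array(l)/1.5
m=ray("top",b([[481,264],[597,268],[596,336],[479,332]]),.004);print("mat",m,m.mean(0))
print("sealer near",ray("top",b([[403,316],[447,325]]),.06), "label",ray("top",b([[408,355]]),.026),"blue",ray("top",b([[508,192]]),.075),"tape",ray("top",b([[500,389]]),.024))
print("tile",ray("top",t([[157,100],[247,97],[252,230],[166,236]]),.045))
print("wall",ray("top",b([[205,250],[222,200]]),0))
c=get_calibration("wrist");print(c)
E
```

```text
top lids [[0.5126 0.1126 0.068 ]] [[0.5168 0.0084 0.07  ]]
side lids [[0.5134 0.1182 0.068 ]] [[0.5177 0.0179 0.07  ]]
small [[ 0.6094 -0.0493  0.045 ]]
bar [[ 0.5984  0.1299  0.036 ]
 [ 0.6027  0.001   0.036 ]
 [ 0.5525 -0.0016  0.036 ]
 [ 0.5493  0.1285  0.036 ]]
rule [[ 0.4184  0.1569  0.014 ]
 [ 0.4747  0.0084  0.014 ]
 [ 0.4481 -0.0033  0.014 ]
 [ 0.3894  0.1453  0.014 ]] [0.1589 0.029  0.1598] [0.4327 0.0768 0.014 ]
rule side [[0.4742 0.0136 0.014 ]
 [0.4207 0.1649 0.014 ]
 [0.3924 0.1542 0.014 ]
 [0.4469 0.0026 0.014 ]]
side bar [[0.6049 0.0049 0.036 ]
 [0.556  0.002  0.036 ]
 [0.5466 0.1286 0.036 ]
 [0.5977 0.1327 0.036 ]]
mat [[ 0.5147 -0.2329  0.004 ]
 [ 0.5105 -0.4226  0.004 ]
 [ 0.3991 -0.419   0.004 ]
 [ 0.4028 -0.2295  0.004 ]] [ 0.4568 -0.326   0.004 ]
sealer near [[ 0.4241 -0.1036  0.06  ]
 [ 0.411  -0.1722  0.06  ]] label [[ 0.3637 -0.1132  0.026 ]] blue [[ 0.6193 -0.2651  0.075 ]] tape [[ 0.3122 -0.2599  0.024 ]]
tile [[0.6129 0.102  0.045 ]
 [0.6151 0.0548 0.045 ]
 [0.5445 0.0505 0.045 ]
 [0.5408 0.0953 0.045 ]]
wall [[0.5328 0.225  0.    ]
 [0.6177 0.1998 0.    ]]
{'mtx': array([[285.9794,   0.    , 256.3679],
       [  0.    , 285.9794, 197.021 ],
       [  0.    ,   0.    ,   1.    ]]), 'distortion': array([-0.0668,  0.    ,  0.    ,  0.    ,  0.    ]), 'world_from_camera': array([[ 0.2992, -0.9142, -0.2731,  0.2342],
       [-0.9542, -0.2875, -0.0831, -0.5025],
       [-0.0026,  0.2855, -0.9584,  0.3738],
       [ 0.    ,  0.    ,  0.    ,  1.    ]])}
```

Run:
```python
from h import *
import cv2
w=snapshot("wrist"); cv2.imwrite("pics/w0.png",cv2.resize(w,(768,576)))
for z in(.26,.3,.34): print(z,ray("top",np.array([[436,318],[447,264],[432,290],[452,290]])/1.5,z).tolist(), ray("side",np.array([[408,132],[366,152]])/1.5,z).tolist())
```

```text
0.26 [[0.41111151046638167, -0.13996607940061206, 0.26], [0.48061039910290254, -0.15369139389982, 0.26], [0.4468508655739823, -0.13466905152946895, 0.26], [0.44719006309051507, -0.16020127117837712, 0.26]] [[0.4155291394131382, -0.24529183360485518, 0.26], [0.4747590510374008, -0.15339055900693, 0.26]]
0.3 [[0.4089961280046509, -0.13694757473501068, 0.30000000000000004], [0.47539002138513414, -0.15005968466010589, 0.30000000000000004], [0.4431387593337848, -0.13188720167567347, 0.30000000000000004], [0.4434628025550424, -0.15627872076891394, 0.30000000000000004]] [[0.41233755727347055, -0.1355475654153807, 0.3], [0.46438754388507697, -0.054786679889222034, 0.3]]
0.34 [[0.40688074554292014, -0.13392907006940924, 0.3400000000000001], [0.4701696436673658, -0.14642797542039176, 0.3400000000000001], [0.4394266530935873, -0.12910535182187802, 0.3400000000000001], [0.43973554201956977, -0.15235617035945076, 0.3400000000000001]] [[0.40914597513380296, -0.02580329722590613, 0.34], [0.4540160367327531, 0.043817199228485926, 0.34]]
```

View pics/w0.png

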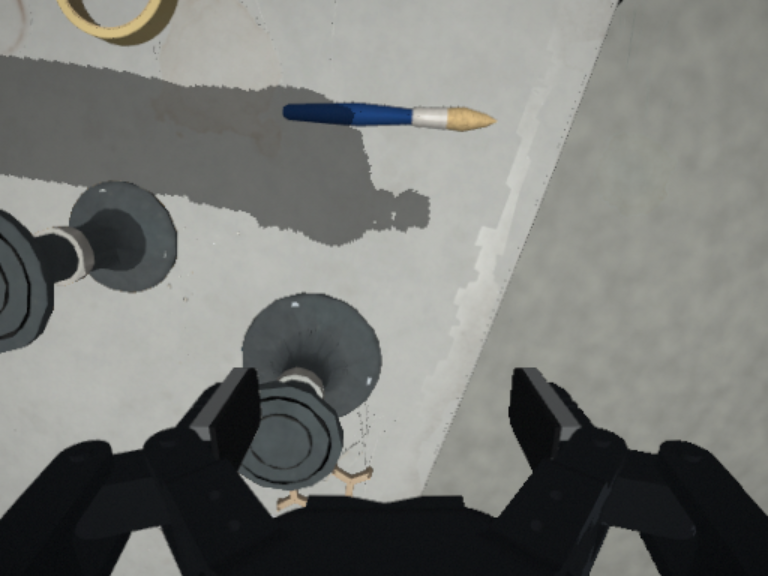

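```bash
cat > plan.py <<'E'
from h import *
import json,sys
def yaw(): 
    R=read_state()["tool_rot"]; return np.degrees(np.arctan2(R[1,0],R[0,0]))
def plan(way,p=None,y=None,vmax=4.0,wmax=8.3):
    """way: list of (x,y,z,yaw) ; prints rows of dp (cm) in tool axes & turn about tool z"""
    s=read_state(); p=np.array(s["tool_pos"] if p is None else p); y=yaw() if y is None else y
    rows=[]
    for w in way:
        v=vmax if len(w)<5 else w[4]
        d=np.array(w[:3])-p; dy=(w[3]-y)
        n=max(1,int(np.ceil(max(np.linalg.norm(d)*100/v,abs(dy)/wmax)-1e-3)))
        for i in range(n):
            a=np.radians(y); R=np.array([[np.cos(a),np.sin(a),0],[np.sin(a),-np.cos(a),0],[0,0,-1]])
            dp=np.round(R.T@(np.array(w[:3])-p)/(n-i)*100,2); tz=np.round(-(w[3]-y)/(n-i),2)
            p=p+R@dp/100; y=y-tz
            rows.append((dp.tolist(),float(tz)))
    for i in range(0,len(rows),8):
        print(f"-- {i}"); [print(r) for r in rows[i:i+8]]
    print(len(rows),p,y)
E
python3 -c "
from plan import *
plan([(.165,-.525,.285,42),(.25,-.30,.285,110),(.30,-.05,.285,180),(.44,.065,.25,180)])"
```

```text
-- 0
([0.01, 0.03, -2.02], -8.2)
([0.01, 0.02, -2.02], -8.2)
([0.0, 0.03, -2.02], -8.2)
([2.38, -1.23, -0.0], -7.56)
([2.52, -0.9, -0.0], -7.55)
([2.61, -0.56, -0.0], -7.56)
([2.66, -0.22, -0.0], -7.55)
([2.67, 0.14, -0.0], -7.56)
-- 8
([2.63, 0.48, -0.0], -7.55)
([2.54, 0.83, -0.0], -7.56)
([2.41, 1.15, -0.0], -7.55)
([2.24, 1.46, -0.0], -7.56)
([2.42, 1.47, -0.0], -7.78)
([2.2, 1.79, -0.0], -7.78)
([1.94, 2.07, -0.0], -7.78)
([1.64, 2.31, -0.0], -7.78)
-- 16
([1.31, 2.51, -0.0], -7.78)
([0.96, 2.66, -0.0], -7.77)
([0.59, 2.77, -0.0], -7.78)
([0.2, 2.82, -0.0], -7.77)
([-0.18, 2.83, -0.0], -7.78)
([-2.8, 2.3, 0.7], 0.0)
([-2.8, 2.3, 0.7], 0.0)
([-2.8, 2.3, 0.7], 0.0)
-- 24
([-2.8, 2.3, 0.7], 0.0)
([-2.8, 2.3, 0.7], 0.0)
26 [0.44003242 0.06499461 0.24997886] 180.0047340226223
```

apply_moves(deltas=[{"dp": [0,0,-2],"angular": [0,0,-8.2]},{"dp": [0,0,-2],"angular": [0,0,-8.2]},{"dp": [0,0,-2],"angular": [0,0,-8.2]},{"dp": [2.4,-1.2,0],"angular": [0,0,-7.55]},{"dp": [2.5,-0.9,0],"angular": [0,0,-7.55]},{"dp": [2.6,-0.55,0],"angular": [0,0,-7.55]},{"dp": [2.65,-0.2,0],"angular": [0,0,-7.55]},{"dp": [2.65,0.15,0],"angular": [0,0,-7.55]}])

```text
$.deltas[0]: bad value
```

apply_moves(deltas=[{"dp": [2.65,0.5,0],"angular": [0,0,-7.55]},{"dp": [2.55,0.85,0],"angular": [0,0,-7.55]},{"dp": [2.4,1.15,0],"angular": [0,0,-7.55]},{"dp": [2.25,1.45,0],"angular": [0,0,-7.55]},{"dp": [2.4,1.45,0],"angular": [0,0,-7.8]},{"dp": [2.2,1.8,0],"angular": [0,0,-7.8]},{"dp": [1.95,2.05,0],"angular": [0,0,-7.8]},{"dp": [1.65,2.3,0],"angular": [0,0,-7.8]}])

```text
$.deltas[0]: bad value
```

apply_moves(deltas=[{"dp": [1.3,2.5,0],"angular": [0,0,-7.8]},{"dp": [0.95,2.65,0],"angular": [0,0,-7.8]},{"dp": [0.6,2.75,0],"angular": [0,0,-7.8]},{"dp": [0.2,2.8,0],"angular": [0,0,-7.8]},{"dp": [-0.2,2.8,0],"angular": [0,0,-7.8]}])

```text
$.deltas[0]: bad value
```

Rows probably need the claw value as well.

apply_moves(deltas=[{"dp": [0,0,-2],"angular": [0,0,-8.2],"claw": 8.5},{"dp": [0,0,-2],"angular": [0,0,-8.2],"claw": 8.5},{"dp": [0,0,-2],"angular": [0,0,-8.2],"claw": 8.5},{"dp": [2.4,-1.2,0],"angular": [0,0,-7.55],"claw": 8.5},{"dp": [2.5,-0.9,0],"angular": [0,0,-7.55],"claw": 8.5},{"dp": [2.6,-0.55,0],"angular": [0,0,-7.55],"claw": 8.5},{"dp": [2.65,-0.2,0],"angular": [0,0,-7.55],"claw": 8.5},{"dp": [2.65,0.15,0],"angular": [0,0,-7.55],"claw": 8.5}])

```text
time_s: 0.95
tool_pos: [0.2125, -0.3993, 0.2847]
tool_rot: [[0.173, 0.985, -0.0], [0.985, -0.173, 0.001], [0.001, -0.0, -1.0]]
ft_force: [0.8, 0.2, -0.3]
width: 0.085
```

apply_moves(deltas=[{"dp": [2.65,0.5,0],"angular": [0,0,-7.55],"claw": 8.5},{"dp": [2.55,0.85,0],"angular": [0,0,-7.55],"claw": 8.5},{"dp": [2.4,1.15,0],"angular": [0,0,-7.55],"claw": 8.5},{"dp": [2.25,1.45,0],"angular": [0,0,-7.55],"claw": 8.5},{"dp": [2.4,1.45,0],"angular": [0,0,-7.8],"claw": 8.5},{"dp": [2.2,1.8,0],"angular": [0,0,-7.8],"claw": 8.5},{"dp": [1.95,2.05,0],"angular": [0,0,-7.8],"claw": 8.5},{"dp": [1.65,2.3,0],"angular": [0,0,-7.8],"claw": 8.5}])

```text
time_s: 1.75
tool_pos: [0.2721, -0.1882, 0.2848]
tool_rot: [[-0.782, 0.623, -0.0], [0.623, 0.782, 0.0], [0.0, 0.0, -1.0]]
ft_force: [0.7, 0.5, 0.3]
width: 0.085
```

apply_moves(deltas=[{"dp": [1.3,2.5,0],"angular": [0,0,-7.8],"claw": 8.5},{"dp": [0.95,2.65,0],"angular": [0,0,-7.8],"claw": 8.5},{"dp": [0.6,2.75,0],"angular": [0,0,-7.8],"claw": 8.5},{"dp": [0.2,2.8,0],"angular": [0,0,-7.8],"claw": 8.5},{"dp": [-0.2,2.8,0],"angular": [0,0,-7.8],"claw": 8.5}])

```text
time_s: 2.25
tool_pos: [0.2997, -0.0504, 0.2849]
tool_rot: [[-1.0, -0.008, 0.0], [-0.008, 1.0, 0.0], [-0.0, 0.0, -1.0]]
ft_force: [0.8, 0.0, 0.4]
width: 0.085
```

apply_moves(deltas=[{"dp": [-2.8,2.3,0.7],"angular": [0,0,0],"claw": 8.5},{"dp": [-2.8,2.3,0.7],"angular": [0,0,0],"claw": 8.5},{"dp": [-2.8,2.3,0.7],"angular": [0,0,0],"claw": 8.5},{"dp": [-2.8,2.3,0.7],"angular": [0,0,0],"claw": 8.5},{"dp": [-2.8,2.3,0.7],"angular": [0,0,0],"claw": 8.5},{"dp": [0,0,0],"angular": [0,0,0],"claw": 8.5}])

```text
time_s: 2.85
tool_pos: [0.4417, 0.066, 0.2486]
tool_rot: [[-1.0, -0.006, -0.001], [-0.006, 1.0, 0.001], [0.001, 0.001, -1.0]]
ft_force: [-0.4, 0.2, -0.1]
width: 0.0852
```

Run:
```python
from plan import *
c=get_calibration("wrist"); s=read_state();im=snapshot("wrist"); cv2.imwrite("pics/w1r.png",im); cv2.imwrite("pics/w1.png",cv2.resize(im,(768,576),interpolation=cv2.INTER_CUBIC))
import pickle;pickle.dump(c,open("w1.pkl","wb"));print(s["tool_pos"],yaw(),s["joint_pos"],c["world_from_camera"])
```

```text
[0.44167878 0.06595592 0.24860876] -179.69517759329244 [-1.02609855e+00  6.73454497e+00 -2.29800426e+01  6.03171799e+01
  4.71194772e-02 -1.38600643e+00] [[-0.00639641  0.95886986  0.28377399  0.36966403]
 [ 0.9999782   0.00566836  0.00338668  0.06569628]
 [ 0.00163885  0.28378947 -0.95888521  0.39815039]
 [ 0.          0.          0.          1.        ]]
```

View pics/w1.png

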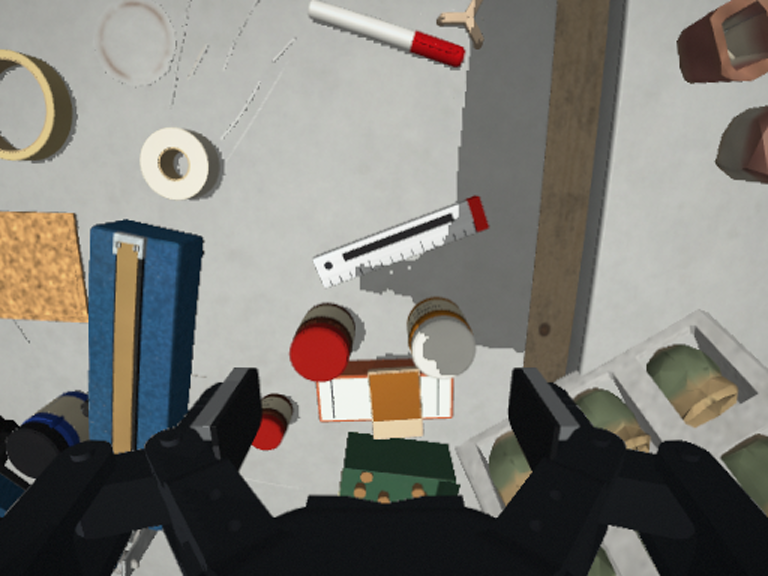

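Run:
```python
import cv2
im=cv2.imread("pics/w1r.png")[120:300,200:330]; cv2.imwrite("pics/w1c.png",cv2.resize(im,(432,598),interpolation=cv2.INTER_CUBIC))
```

```text
(no output)
```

View pics/w1c.png

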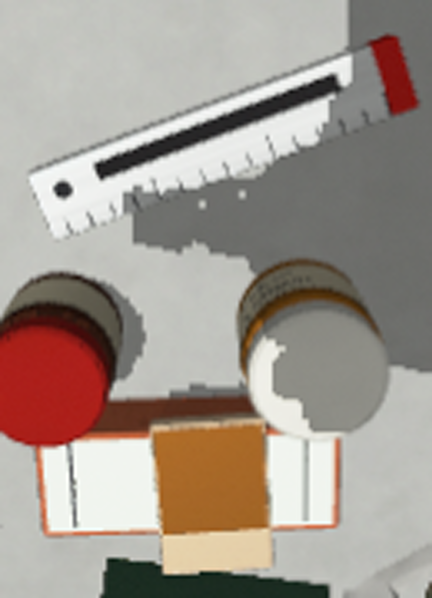

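Run:
```python
from plan import *
import pickle;c=pickle.load(open("w1.pkl","rb"))
np.set_printoptions(precision=4,suppress=True)
t=lambda l:np.array(l)/3.3225+[200,120]
print("red",ray("wrist",t([[50,384]]),.07,c),"white",ray("wrist",t([[318,371]]),.068,c))
r=ray("wrist",t([[418,108],[52,240],[28,175],[396,35]]),.014,c);print(r,r.mean(0),np.linalg.norm(np.diff(r,axis=0),axis=1))
r=ray("wrist",t([[38,441],[342,436],[339,525],[46,535]]),.036,c);print(r,r.mean(0),np.linalg.norm(np.diff(r,axis=0),axis=1))
```

```text
red [[0.5173 0.0156 0.07  ]] white [[0.5123 0.1164 0.068 ]]
[[0.4203 0.1602 0.014 ]
 [0.4767 0.0102 0.014 ]
 [0.449  0.0012 0.014 ]
 [0.3914 0.1494 0.014 ]] [0.4343 0.0802 0.014 ] [0.1603 0.0292 0.159 ]
[[0.559  0.0043 0.036 ]
 [0.5559 0.1329 0.036 ]
 [0.5992 0.1341 0.036 ]
 [0.6049 0.0058 0.036 ]] [0.5797 0.0693 0.036 ] [0.1287 0.0433 0.1284]
```

apply_moves(deltas=[{"dp": [-2.4,1.7,2],"angular": [0,0,-0.3],"claw": 8.5},{"dp": [-2.4,1.7,2],"angular": [0,0,0],"claw": 8.5},{"dp": [-2.3,1.6,2],"angular": [0,0,0],"claw": 8.5},{"dp": [0,0,4],"angular": [0,0,0],"claw": 8.5},{"dp": [0,0,3],"angular": [0,0,0],"claw": 8.5},{"dp": [0,0,0],"angular": [0,0,0],"claw": 8.5}])

```text
time_s: 3.5
tool_pos: [0.5061, 0.1133, 0.1165]
tool_rot: [[-1.0, -0.007, -0.008], [-0.007, 1.0, -0.001], [0.008, -0.001, -1.0]]
ft_force: [-0.3, 0.1, 0.3]
width: 0.0848
```

Run:
```python
from plan import *
c=get_calibration("wrist"); s=read_state();im=snapshot("wrist"); cv2.imwrite("pics/w2.png",cv2.resize(im,(768,576),interpolation=cv2.INTER_CUBIC))
print(s["tool_pos"],yaw(),s["joint_pos"]); print(proj("wrist",[[.513,.116,.068],[.517,.014,.07]],c)*1.5)
```

```text
[0.50611497 0.11333447 0.1164833 ] -179.5915690758268 [ 4.47209643e+00  2.15948042e+01 -2.41305705e+01  4.47629675e+01
 -1.37144023e-02  4.05881417e+00]
[[388.97657308 335.64158729]
 [185.08045522 342.57901101]]
```

View pics/w2.png

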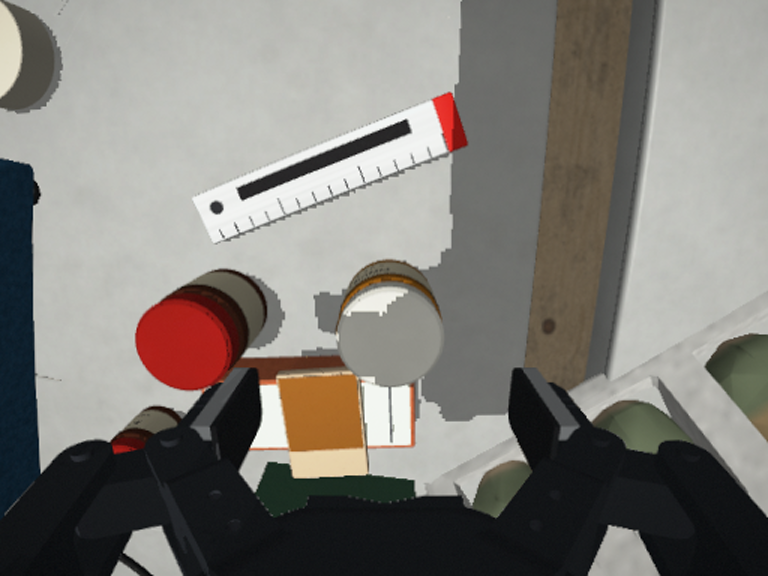

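apply_moves(deltas=[{"dp": [-0.6,0.25,2],"angular": [0,0,-0.4],"claw": 8.5},{"dp": [0,0,3],"angular": [0,0,0],"claw": 8.5},{"dp": [0,0,3],"angular": [0,0,0],"claw": 8.5},{"dp": [0,0,0.5],"angular": [0,0,0],"claw": 8.5},{"dp": [0,0,0],"angular": [0,0,0],"claw": 8.5}])

```text
time_s: 4.05
tool_pos: [0.5165, 0.1165, 0.0361]
tool_rot: [[-1.0, -0.014, 0.0], [-0.014, 1.0, -0.0], [-0.0, -0.0, -1.0]]
ft_force: [0.0, 0.2, 0.6]
width: 0.085
```

apply_moves(deltas=[{"dp": [0.3,0,0.4],"angular": [0,0,0],"claw": 8.5},{"dp": [0,0,0],"angular": [0,0,0],"claw": 5.0},{"dp": [0,0,0],"angular": [0,0,0],"claw": 5.0},{"dp": [0,0,0],"angular": [0,0,0],"claw": 5.0},{"dp": [0,0,0],"angular": [0,0,0],"claw": 5.0},{"dp": [0,0,0],"angular": [0,0,0],"claw": 5.0}], force=35)

```text
time_s: 4.65
tool_pos: [0.514, 0.1166, 0.0324]
tool_rot: [[-1.0, -0.015, 0.002], [-0.015, 1.0, -0.001], [-0.002, -0.001, -1.0]]
ft_force: [-1.1, -0.6, 6.6]
width: 0.0546
```

apply_moves(deltas=[{"dp": [0,0,0],"angular": [0,0,0],"claw": 5.0},{"dp": [0,0,-1],"angular": [0,0,0],"claw": 5.0},{"dp": [0,0,-1],"angular": [0,0,0],"claw": 5.0},{"dp": [0,0,0],"angular": [0,0,0],"claw": 5.0}])

```text
time_s: 5.05
tool_pos: [0.5146, 0.117, 0.0528]
tool_rot: [[-1.0, -0.015, 0.003], [-0.015, 1.0, 0.0], [-0.003, 0.0, -1.0]]
ft_force: [0.5, -0.1, -1.3]
width: 0.0544
```

Run:
```python
from plan import *
s=read_state();im=snapshot("wrist"); cv2.imwrite("pics/w3.png",cv2.resize(im,(768,576),interpolation=cv2.INTER_CUBIC))
im=snapshot("side"); cv2.imwrite("pics/s3.png",cv2.resize(im[130:320,80:370],(768,503),interpolation=cv2.INTER_CUBIC))
print(s["tool_pos"],s["width"],s["ft_force"],s["time_s"])
```

```text
[0.51457569 0.11696637 0.05279402] 0.05443669806950596 [ 0.50476235 -0.13730436 -1.3290264 ] 5.05
```

View pics/w3.png

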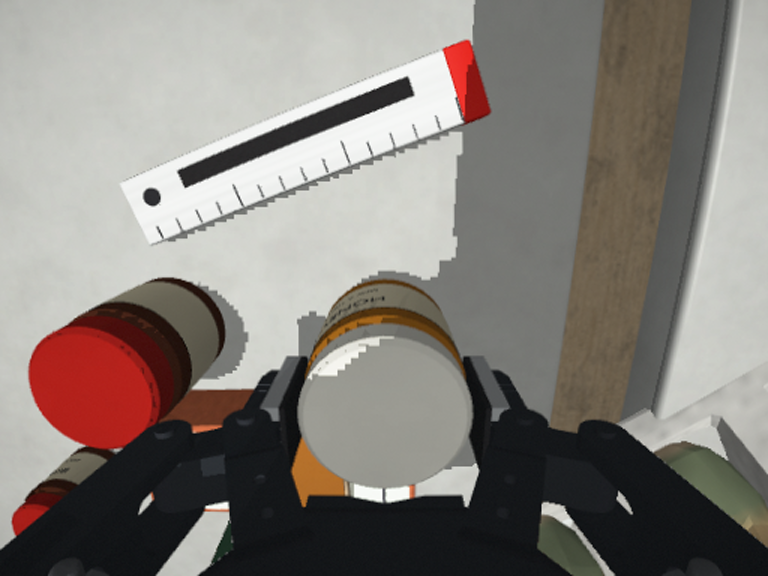

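View pics/s3.png

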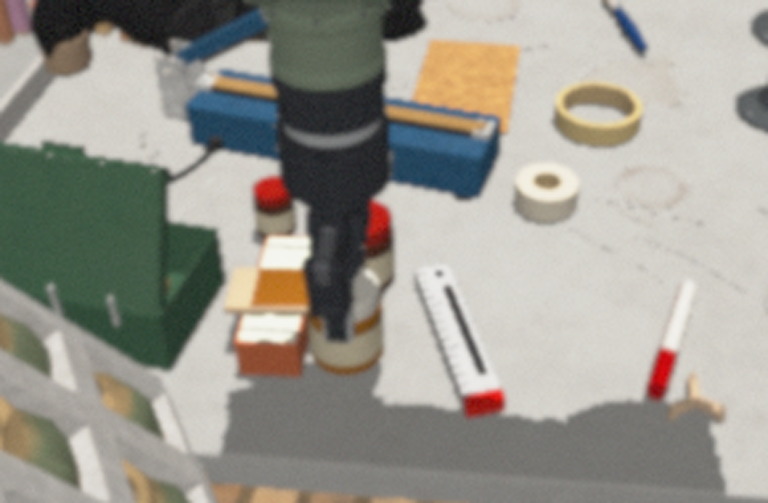

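```bash
python3 -c "
from plan import *
plan([(.48,.117,.12,-180),(.30,.0,.12,-180),(.30,-.22,.12,-180),(.457,-.375,.12,-180),(.457,-.375,.06,-180,2)],y=-179.2)"
```

```text
-- 0
([1.68, 0.03, -3.43], 0.4)
([1.69, 0.02, -3.42], 0.4)
([3.0, -1.95, -0.0], -0.0)
([3.0, -1.95, -0.0], -0.0)
([3.0, -1.95, -0.0], -0.0)
([3.0, -1.95, -0.0], -0.0)
([3.0, -1.95, -0.0], -0.0)
([3.0, -1.95, -0.0], -0.0)
-- 8
([-0.0, -3.67, -0.0], -0.0)
([-0.0, -3.67, -0.0], -0.0)
([-0.0, -3.67, -0.0], -0.0)
([-0.0, -3.66, -0.0], -0.0)
([-0.0, -3.67, -0.0], -0.0)
([-0.0, -3.66, -0.0], -0.0)
([-2.62, -2.58, -0.0], -0.0)
([-2.62, -2.58, -0.0], -0.0)
-- 16
([-2.62, -2.59, -0.0], -0.0)
([-2.61, -2.58, -0.0], -0.0)
([-2.62, -2.59, -0.0], -0.0)
([-2.61, -2.58, -0.0], -0.0)
([-0.0, -0.0, 2.0], -0.0)
([-0.0, -0.0, 2.0], -0.0)
([-0.0, -0.0, 2.0], -0.0)
23 [ 0.45696841 -0.37499929  0.05999764] -180.0
```

apply_moves(deltas=[{"dp": [1.7,0,-3.4],"angular": [0,0,0.4],"claw": 5.0},{"dp": [1.7,0,-3.4],"angular": [0,0,0.4],"claw": 5.0},{"dp": [3,-1.95,0],"angular": [0,0,0],"claw": 5.0},{"dp": [3,-1.95,0],"angular": [0,0,0],"claw": 5.0},{"dp": [3,-1.95,0],"angular": [0,0,0],"claw": 5.0},{"dp": [3,-1.95,0],"angular": [0,0,0],"claw": 5.0},{"dp": [3,-1.95,0],"angular": [0,0,0],"claw": 5.0},{"dp": [3,-1.95,0],"angular": [0,0,0],"claw": 5.0}])

```text
time_s: 5.95
tool_pos: [0.2978, -0.0012, 0.1187]
tool_rot: [[-1.0, -0.002, -0.0], [-0.002, 1.0, -0.0], [0.0, -0.0, -1.0]]
ft_force: [0.8, -1.4, -1.1]
width: 0.0544
```

apply_moves(deltas=[{"dp": [0,-3.65,0],"angular": [0,0,0],"claw": 5.0},{"dp": [0,-3.65,0],"angular": [0,0,0],"claw": 5.0},{"dp": [0,-3.65,0],"angular": [0,0,0],"claw": 5.0},{"dp": [0,-3.65,0],"angular": [0,0,0],"claw": 5.0},{"dp": [0,-3.65,0],"angular": [0,0,0],"claw": 5.0},{"dp": [0,-3.65,0],"angular": [0,0,0],"claw": 5.0}])

```text
time_s: 6.55
tool_pos: [0.2991, -0.2212, 0.1188]
tool_rot: [[-1.0, -0.0, 0.0], [-0.0, 1.0, 0.0], [-0.0, 0.0, -1.0]]
ft_force: [0.4, 0.0, -1.9]
width: 0.0543
```

apply_moves(deltas=[{"dp": [-2.6,-2.6,0],"angular": [0,0,0],"claw": 5.0},{"dp": [-2.6,-2.6,0],"angular": [0,0,0],"claw": 5.0},{"dp": [-2.6,-2.6,0],"angular": [0,0,0],"claw": 5.0},{"dp": [-2.6,-2.6,0],"angular": [0,0,0],"claw": 5.0},{"dp": [-2.6,-2.6,0],"angular": [0,0,0],"claw": 5.0},{"dp": [-2.6,-2.4,0],"angular": [0,0,0],"claw": 5.0},{"dp": [0,0,2],"angular": [0,0,0],"claw": 5.0},{"dp": [0,0,2],"angular": [0,0,0],"claw": 5.0}])

```text
time_s: 7.35
tool_pos: [0.4567, -0.3747, 0.0782]
tool_rot: [[-1.0, -0.001, 0.001], [-0.001, 1.0, -0.001], [-0.001, -0.001, -1.0]]
ft_force: [-0.9, 0.4, -2.3]
width: 0.0544
```

Run:
```python
from plan import *
s=read_state();c=get_calibration("wrist");im=snapshot("wrist"); cv2.imwrite("pics/w4.png",cv2.resize(im,(768,576),interpolation=cv2.INTER_CUBIC))
im=snapshot("side"); cv2.imwrite("pics/s4.png",cv2.resize(im[80:230,180:380],(768,576),interpolation=cv2.INTER_CUBIC))
print(s["tool_pos"],s["width"],s["ft_force"],s["time_s"])
print(proj("wrist",[[.5145,-.231,.004],[.5105,-.421,.004],[.3995,-.418,.004],[.403,-.2285,.004]],c)*1.5)
```

```text
[ 0.45665563 -0.3746601   0.07816228] 0.05443566457876638 [-0.87987604  0.44607338 -2.29817258] 7.35
[[622.50128392 397.04088183]
 [304.71298236 392.75023253]
 [299.2596506  199.29221571]
 [659.98648833 208.97676968]]
```

View pics/w4.png

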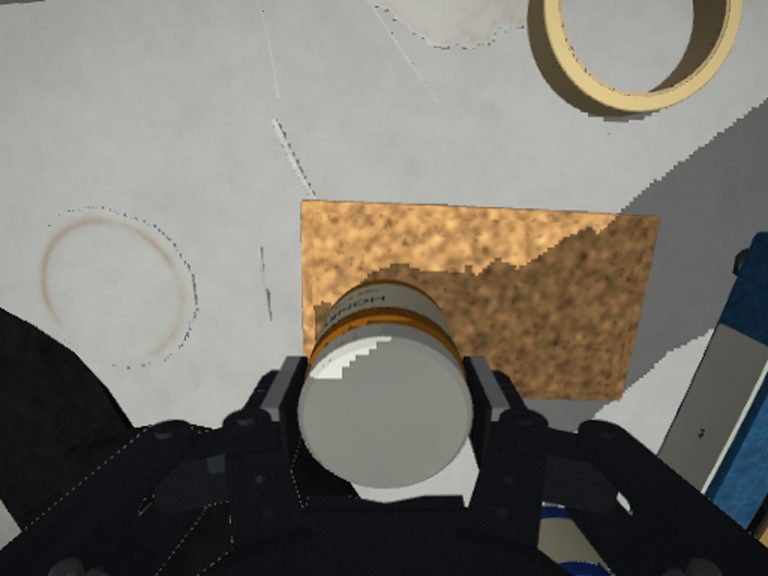

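View pics/s4.png

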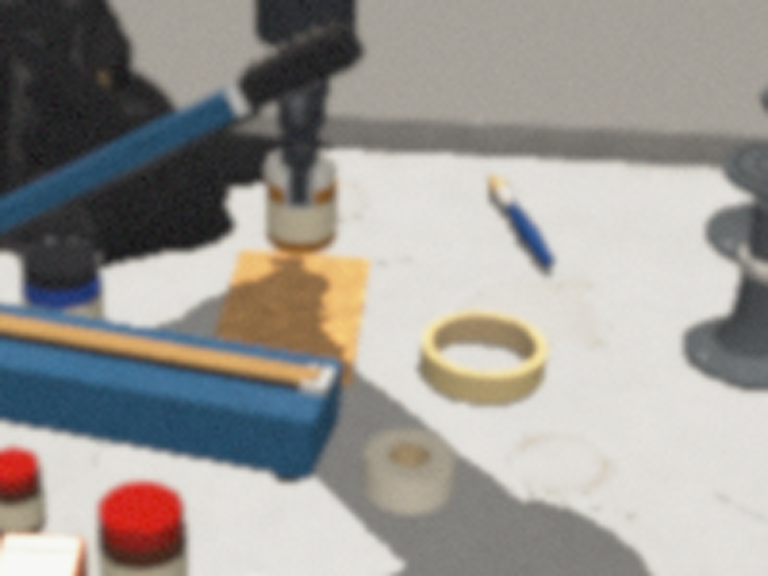

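apply_moves(deltas=[{"dp": [0,0,2],"angular": [0,0,0],"claw": 5.0},{"dp": [0,0,1.5],"angular": [0,0,0],"claw": 5.0},{"dp": [0,0,0.5],"angular": [0,0,0],"claw": 5.0},{"dp": [0,0,0.1],"angular": [0,0,0],"claw": 5.0},{"dp": [0,0,0],"angular": [0,0,0],"claw": 5.0}])

```text
time_s: 7.95
tool_pos: [0.456, -0.3739, 0.0388]
tool_rot: [[-1.0, -0.001, 0.001], [-0.001, 1.0, -0.001], [-0.001, -0.001, -1.0]]
ft_force: [-0.2, 0.4, -2.5]
width: 0.0543
```

apply_moves(deltas=[{"dp": [0,0,0.15],"angular": [0,0,0],"claw": 5.0},{"dp": [0,0,0.1],"angular": [0,0,0],"claw": 5.0}])

```text
time_s: 8.15
tool_pos: [0.4562, -0.3741, 0.0364]
tool_rot: [[-1.0, -0.001, 0.001], [-0.001, 1.0, -0.001], [-0.001, -0.001, -1.0]]
ft_force: [-2.7, 3.0, 9.9]
width: 0.0544
```

apply_moves(deltas=[{"dp": [0,0,-0.05],"angular": [0,0,0],"claw": 7.0},{"dp": [0,0,0],"angular": [0,0,0],"claw": 7.0},{"dp": [0,0,0],"angular": [0,0,0],"claw": 7.0},{"dp": [0,0,-2],"angular": [0,0,0],"claw": 7.0},{"dp": [0,0,-4],"angular": [0,0,0],"claw": 7.0},{"dp": [0,0,-4],"angular": [0,0,0],"claw": 7.0}])

```text
time_s: 8.75
tool_pos: [0.4551, -0.373, 0.1364]
tool_rot: [[-1.0, -0.001, -0.001], [-0.001, 1.0, 0.002], [0.001, 0.002, -1.0]]
ft_force: [1.0, -1.0, 1.0]
width: 0.07
```

Run:
```python
from plan import *
s=read_state();c=get_calibration("wrist");im=snapshot("wrist"); cv2.imwrite("pics/w5.png",cv2.resize(im,(768,576),interpolation=cv2.INTER_CUBIC))
print(s["tool_pos"],s["width"],s["ft_force"],s["time_s"])
print(proj("wrist",[[.456,-.374,.072]],c)*1.5)
plan([(.38,-.32,.155,-180),(.30,-.22,.16,-180),(.30,0.0,.16,-180),(.44,.014,.16,-180),(.517,.014,.12,-180)])
```

```text
[ 0.45509637 -0.37301526  0.13643083] 0.06997047742423748 [ 0.99796406 -1.01194619  0.99817483] 8.75
[[381.55222035 313.11851004]]
-- 0
([2.61, 1.87, -0.36], 0.02)
([2.6, 1.88, -0.37], 0.02)
([2.61, 1.87, -0.36], 0.03)
([2.0, 2.5, -0.13], -0.0)
([2.0, 2.5, -0.12], -0.0)
([2.0, 2.5, -0.13], -0.0)
([2.0, 2.5, -0.12], -0.0)
([-0.0, 3.67, -0.0], -0.0)
-- 8
([-0.0, 3.67, -0.0], -0.0)
([-0.0, 3.67, -0.0], -0.0)
([-0.0, 3.66, -0.0], -0.0)
([-0.0, 3.67, -0.0], -0.0)
([-0.0, 3.66, -0.0], -0.0)
([-3.5, 0.35, -0.0], -0.0)
([-3.5, 0.35, -0.0], -0.0)
([-3.5, 0.35, -0.0], -0.0)
-- 16
([-3.5, 0.35, -0.0], -0.0)
([-2.57, 0.0, 1.33], -0.0)
([-2.57, 0.0, 1.33], -0.0)
([-2.56, 0.0, 1.34], -0.0)
20 [0.51699306 0.01398942 0.1199905 ] -180.00167582982255
```

View pics/w5.png

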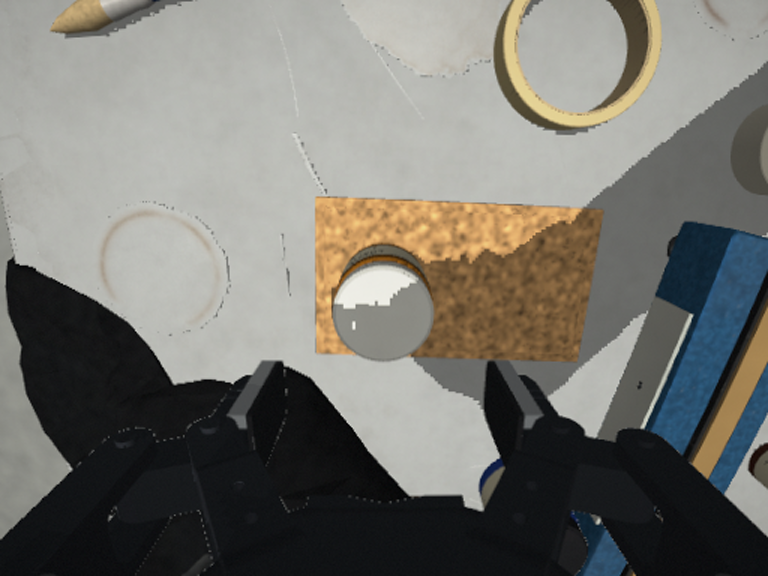

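apply_moves(deltas=[{"dp": [2.6,1.9,-0.4],"angular": [0,0,0],"claw": 7.0},{"dp": [2.6,1.9,-0.4],"angular": [0,0,0],"claw": 7.0},{"dp": [2.6,1.9,-0.4],"angular": [0,0,0],"claw": 8.5},{"dp": [2,2.5,0],"angular": [0,0,0],"claw": 8.5},{"dp": [2,2.5,0],"angular": [0,0,0],"claw": 8.5},{"dp": [2,2.5,0],"angular": [0,0,0],"claw": 8.5},{"dp": [2,2.5,0],"angular": [0,0,0],"claw": 8.5},{"dp": [0,3.65,0],"angular": [0,0,0],"claw": 8.5}])

```text
time_s: 9.6
tool_pos: [0.2959, -0.1798, 0.1479]
tool_rot: [[-1.0, 0.003, -0.0], [0.003, 1.0, -0.001], [0.0, -0.001, -1.0]]
ft_force: [0.5, -0.3, 0.7]
width: 0.0851
```

apply_moves(deltas=[{"dp": [0,3.65,0],"angular": [0,0,0],"claw": 8.5},{"dp": [0,3.65,0],"angular": [0,0,0],"claw": 8.5},{"dp": [0,3.65,0],"angular": [0,0,0],"claw": 8.5},{"dp": [0,3.65,0],"angular": [0,0,0],"claw": 8.5},{"dp": [0,3.65,0],"angular": [0,0,0],"claw": 8.5},{"dp": [-3.5,0.35,0],"angular": [0,0,0],"claw": 8.5},{"dp": [-3.5,0.35,0],"angular": [0,0,0],"claw": 8.5},{"dp": [-3.5,0.35,0],"angular": [0,0,0],"claw": 8.5}])

```text
time_s: 10.4
tool_pos: [0.4038, 0.0136, 0.1482]
tool_rot: [[-1.0, -0.002, 0.001], [-0.002, 1.0, -0.0], [-0.001, -0.0, -1.0]]
ft_force: [0.5, 0.9, 1.0]
width: 0.085
```

apply_moves(deltas=[{"dp": [-3.5,0.35,0],"angular": [0,0,0],"claw": 8.5},{"dp": [-2.55,0,1.3],"angular": [0,0,0],"claw": 8.5},{"dp": [-2.55,0,1.3],"angular": [0,0,0],"claw": 8.5},{"dp": [-2.55,0,1.3],"angular": [0,0,0],"claw": 8.5},{"dp": [0,0,0],"angular": [0,0,0],"claw": 8.5}])

```text
time_s: 10.9
tool_pos: [0.5161, 0.0163, 0.1074]
tool_rot: [[-1.0, -0.001, 0.0], [-0.001, 1.0, -0.0], [-0.0, -0.0, -1.0]]
ft_force: [-1.1, -0.5, -0.5]
width: 0.0854
```

Run:
```python
from plan import *
s=read_state();c=get_calibration("wrist");im=snapshot("wrist"); cv2.imwrite("pics/w6.png",cv2.resize(im,(768,576),interpolation=cv2.INTER_CUBIC))
print(s["tool_pos"],s["width"],s["ft_force"],s["time_s"],yaw())
print(proj("wrist",[[.517,.014,.07]],c)*1.5)
```

```text
[0.51614007 0.01628082 0.10742049] 0.08543147161102832 [-1.11661114 -0.45566519 -0.45853883] 10.9 -179.93812210776838
[[378.64917381 331.53003106]]
```

View pics/w6.png

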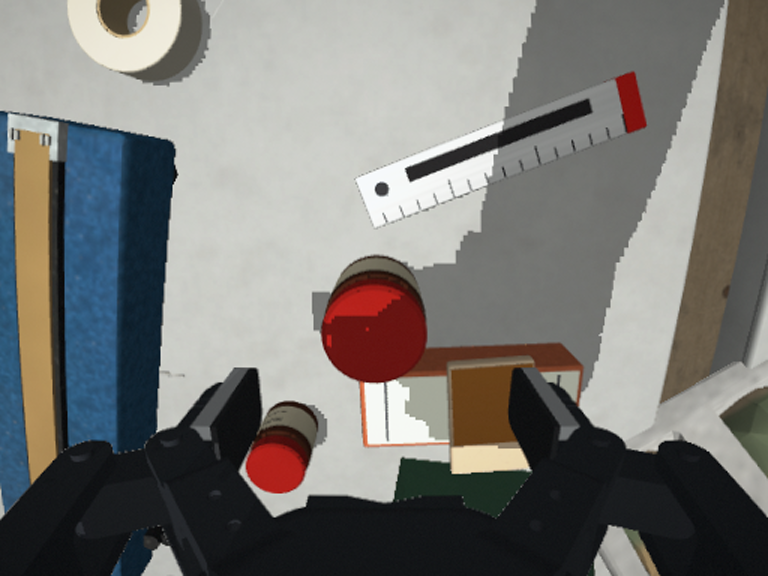

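apply_moves(deltas=[{"dp": [0,-0.5,2],"angular": [0,0,0],"claw": 8.5},{"dp": [0,0,3],"angular": [0,0,0],"claw": 8.5},{"dp": [0,0,2.4],"angular": [0,0,0],"claw": 8.5},{"dp": [0,0,0],"angular": [0,0,0],"claw": 8.5}])

```text
time_s: 11.35
tool_pos: [0.5104, 0.0117, 0.0329]
tool_rot: [[-1.0, -0.001, -0.006], [-0.001, 1.0, 0.001], [0.006, 0.001, -1.0]]
ft_force: [-0.8, 0.4, -0.5]
width: 0.085
```

apply_moves(deltas=[{"dp": [0,0,0],"angular": [0,0,0],"claw": 5.0},{"dp": [0,0,0],"angular": [0,0,0],"claw": 5.0},{"dp": [0,0,0],"angular": [0,0,0],"claw": 5.0},{"dp": [0,0,0],"angular": [0,0,0],"claw": 5.0},{"dp": [0,0,0],"angular": [0,0,0],"claw": 5.0},{"dp": [0,0,0],"angular": [0,0,0],"claw": 5.0}], force=35)

```text
time_s: 11.95
tool_pos: [0.515, 0.0112, 0.0369]
tool_rot: [[-1.0, -0.001, 0.003], [-0.001, 1.0, -0.001], [-0.003, -0.001, -1.0]]
ft_force: [-1.0, -0.3, 5.8]
width: 0.0505
```

apply_moves(deltas=[{"dp": [0,0,0],"angular": [0,0,0],"claw": 4.4},{"dp": [0,0,0],"angular": [0,0,0],"claw": 4.4},{"dp": [0,0,0],"angular": [0,0,0],"claw": 4.4}])

```text
time_s: 12.25
tool_pos: [0.515, 0.0112, 0.0369]
tool_rot: [[-1.0, -0.001, 0.003], [-0.001, 1.0, -0.001], [-0.003, -0.001, -1.0]]
ft_force: [-1.6, -0.1, 6.5]
width: 0.0507
```

apply_moves(deltas=[{"dp": [0,0,-1],"angular": [0,0,0],"claw": 4.4},{"dp": [0,0,-1],"angular": [0,0,0],"claw": 4.4},{"dp": [0,0,0],"angular": [0,0,0],"claw": 4.4}])

```text
time_s: 12.55
tool_pos: [0.5154, 0.0113, 0.0571]
tool_rot: [[-1.0, -0.001, 0.003], [-0.001, 1.0, -0.0], [-0.003, -0.0, -1.0]]
ft_force: [0.7, 0.8, -2.0]
width: 0.0504
```

Run:
```python
from plan import *
s=read_state();im=snapshot("wrist"); cv2.imwrite("pics/w7.png",cv2.resize(im,(768,576),interpolation=cv2.INTER_CUBIC))
print(s["tool_pos"],s["width"],s["ft_force"],s["time_s"],yaw())
plan([(.48,.005,.12,-180),(.30,.0,.12,-180),(.30,-.20,.12,-180),(.457,-.28,.12,-180),(.457,-.28,.08,-180,2)])
```

```text
[0.51537242 0.01128874 0.05708306] 0.05037312301345983 [ 0.68873878  0.79730741 -1.99784913] 12.55 -179.93624251419874
-- 0
([1.75, -0.32, -3.18], 0.03)
([1.74, -0.31, -3.19], 0.03)
([3.6, -0.1, 0.0], 0.0)
([3.6, -0.1, 0.0], 0.0)
([3.6, -0.1, 0.0], 0.0)
([3.6, -0.1, 0.0], 0.0)
([3.6, -0.1, 0.0], 0.0)
([0.0, -4.0, 0.0], 0.0)
-- 8
([0.0, -4.0, 0.0], 0.0)
([0.0, -4.0, 0.0], 0.0)
([0.0, -4.0, 0.0], 0.0)
([0.0, -4.0, 0.0], 0.0)
([-3.14, -1.6, 0.0], 0.0)
([-3.14, -1.6, 0.0], 0.0)
([-3.14, -1.6, 0.0], 0.0)
([-3.14, -1.6, 0.0], 0.0)
-- 16
([-3.13, -1.6, 0.0], 0.0)
([-0.0, -0.0, 2.0], 0.0)
([-0.0, -0.0, 2.0], 0.0)
19 [ 0.45695141 -0.27997598  0.08001228] -179.99624251419874
```

View pics/w7.png

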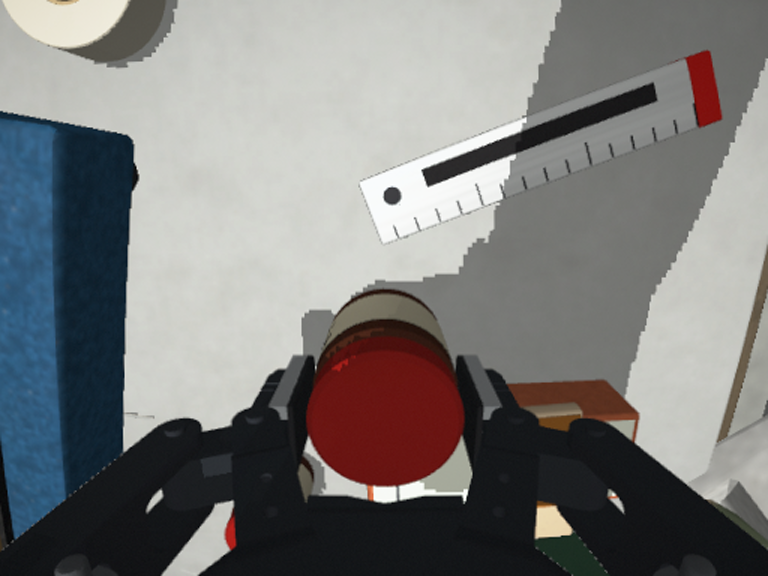

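apply_moves(deltas=[{"dp": [1.75,-0.3,-3.2],"angular": [0,0,0],"claw": 4.4},{"dp": [1.75,-0.3,-3.2],"angular": [0,0,0],"claw": 4.4},{"dp": [3.6,-0.1,0],"angular": [0,0,0],"claw": 4.4},{"dp": [3.6,-0.1,0],"angular": [0,0,0],"claw": 4.4},{"dp": [3.6,-0.1,0],"angular": [0,0,0],"claw": 4.4},{"dp": [3.6,-0.1,0],"angular": [0,0,0],"claw": 4.4},{"dp": [3.6,-0.1,0],"angular": [0,0,0],"claw": 4.4},{"dp": [0,-4,0],"angular": [0,0,0],"claw": 4.4}])

```text
time_s: 13.4
tool_pos: [0.292, -0.0355, 0.1177]
tool_rot: [[-1.0, -0.008, -0.007], [-0.008, 1.0, 0.004], [0.007, 0.004, -1.0]]
ft_force: [1.3, -0.1, -1.5]
width: 0.0502
```

apply_moves(deltas=[{"dp": [0,-4,0],"angular": [0,0,0],"claw": 4.4},{"dp": [0,-4,0],"angular": [0,0,0],"claw": 4.4},{"dp": [0,-4,0],"angular": [0,0,0],"claw": 4.4},{"dp": [0,-4,0],"angular": [0,0,0],"claw": 4.4},{"dp": [0,-4,0],"angular": [0,0,0],"claw": 4.4},{"dp": [-3.1,-0.8,0],"angular": [0,0,0],"claw": 4.4},{"dp": [-3.1,-0.8,0],"angular": [0,0,0],"claw": 4.4},{"dp": [-3.1,-0.8,0],"angular": [0,0,0],"claw": 4.4}])

```text
time_s: 14.2
tool_pos: [0.3927, -0.2645, 0.1188]
tool_rot: [[-1.0, 0.001, -0.0], [0.001, 1.0, 0.0], [0.0, 0.0, -1.0]]
ft_force: [-0.2, -0.1, -1.7]
width: 0.0505
```

apply_moves(deltas=[{"dp": [-3.1,-0.8,0],"angular": [0,0,0],"claw": 4.4},{"dp": [-3.2,-0.8,0],"angular": [0,0,0],"claw": 4.4},{"dp": [0,0,2],"angular": [0,0,0],"claw": 4.4},{"dp": [0,0,2],"angular": [0,0,0],"claw": 4.4},{"dp": [0,0,0],"angular": [0,0,0],"claw": 4.4}])

```text
time_s: 14.7
tool_pos: [0.4533, -0.2779, 0.0763]
tool_rot: [[-1.0, -0.001, -0.004], [-0.001, 1.0, 0.004], [0.004, 0.004, -1.0]]
ft_force: [-0.4, 0.2, -2.3]
width: 0.0502
```

Run:
```python
from plan import *
s=read_state();im=snapshot("wrist"); cv2.imwrite("pics/w8.png",cv2.resize(im,(768,576),interpolation=cv2.INTER_CUBIC))
print(s["tool_pos"],s["width"],s["ft_force"],s["time_s"],yaw())
```

```text
[ 0.45326355 -0.2778944   0.07627379] 0.050237914439871724 [-0.35432479  0.15103948 -2.25097624] 14.7 -179.93522682414599
```

View pics/w8.png

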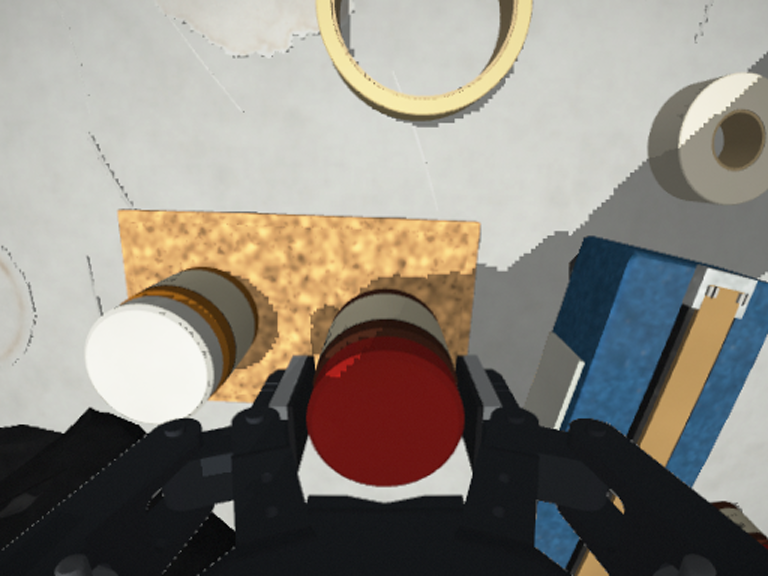

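apply_moves(deltas=[{"dp": [0,0,2],"angular": [0,0,0],"claw": 4.4},{"dp": [0,0,1],"angular": [0,0,0],"claw": 4.4},{"dp": [0,0,0.2],"angular": [0,0,0],"claw": 4.4},{"dp": [0,0,0],"angular": [0,0,0],"claw": 4.4}])

```text
time_s: 15.15
tool_pos: [0.455, -0.2797, 0.0473]
tool_rot: [[-1.0, -0.001, -0.0], [-0.001, 1.0, 0.0], [0.0, 0.0, -1.0]]
ft_force: [0.0, -0.1, -2.1]
width: 0.0506
```

apply_moves(deltas=[{"dp": [0,0,0.4],"angular": [0,0,0],"claw": 4.4},{"dp": [0,0,0.15],"angular": [0,0,0],"claw": 4.4},{"dp": [0,0,0.05],"angular": [0,0,0],"claw": 4.4}])

```text
time_s: 15.45
tool_pos: [0.4552, -0.2797, 0.0412]
tool_rot: [[-1.0, -0.001, 0.0], [-0.001, 1.0, -0.0], [-0.0, -0.0, -1.0]]
ft_force: [0.5, -1.2, -2.2]
width: 0.0503
```

apply_moves(deltas=[{"dp": [0,0,0.1],"angular": [0,0,0],"claw": 4.4},{"dp": [0,0,0],"angular": [0,0,0],"claw": 4.4}])

```text
time_s: 15.65
tool_pos: [0.4551, -0.2798, 0.0409]
tool_rot: [[-1.0, -0.001, 0.0], [-0.001, 1.0, -0.0], [-0.0, -0.0, -1.0]]
ft_force: [-2.5, 0.5, 5.0]
width: 0.0506
```

Contact on the mat. I'll release, lift, and check.

apply_moves(deltas=[{"dp": [0,0,0],"angular": [0,0,0],"claw": 6.6},{"dp": [0,0,0],"angular": [0,0,0],"claw": 6.6},{"dp": [0,0,0],"angular": [0,0,0],"claw": 6.6},{"dp": [0,0,-2],"angular": [0,0,0],"claw": 6.6},{"dp": [0,0,-4],"angular": [0,0,0],"claw": 6.6},{"dp": [0,0,-4],"angular": [0,0,0],"claw": 6.6}])

```text
time_s: 16.25
tool_pos: [0.4544, -0.2791, 0.1404]
tool_rot: [[-1.0, -0.001, -0.002], [-0.001, 1.0, 0.001], [0.002, 0.001, -1.0]]
ft_force: [0.1, -0.7, 0.3]
width: 0.0659
```

Run:
```python
from plan import *
s=read_state();im=snapshot("wrist"); cv2.imwrite("pics/w9.png",cv2.resize(im,(768,576),interpolation=cv2.INTER_CUBIC))
print(s["tool_pos"],s["width"],s["ft_force"],s["time_s"],yaw())
im=snapshot("top"); cv2.imwrite("pics/t9r.png",im);cv2.imwrite("pics/t9.png",cv2.resize(im[110:240,150:280],(598,598),interpolation=cv2.INTER_CUBIC))
plan([(.38,-.27,.155,-180),(.30,-.22,.155,-180),(.30,0.05,.155,-180),(.36,.095,.12,-180)])
```

```text
[ 0.45444696 -0.27910625  0.14040001] 0.06593715941850194 [ 0.08381882 -0.72753339  0.29885326] 16.25 -179.93296750237522
-- 0
([3.91, 0.61, -0.49], 0.03)
([3.92, 0.61, -0.49], 0.03)
([2.66, 1.67, 0.0], 0.0)
([2.67, 1.67, 0.0], 0.0)
([2.66, 1.66, 0.0], 0.0)
([0.0, 3.86, 0.0], 0.0)
([0.0, 3.86, 0.0], 0.0)
([0.0, 3.86, 0.0], 0.0)
-- 8
([0.0, 3.86, 0.0], 0.0)
([0.0, 3.85, 0.0], 0.0)
([0.0, 3.86, 0.0], 0.0)
([0.0, 3.85, 0.0], 0.0)
([-2.0, 1.5, 1.17], 0.0)
([-2.0, 1.5, 1.17], 0.0)
([-2.0, 1.5, 1.16], 0.0)
15 [0.36002709 0.09499602 0.12004424] -179.99637114028704
```

View pics/w9.png

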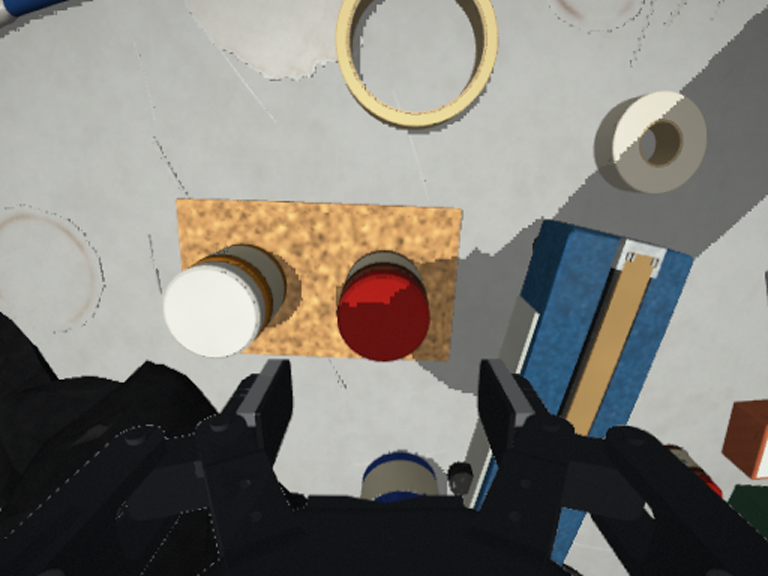

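View pics/t9.png

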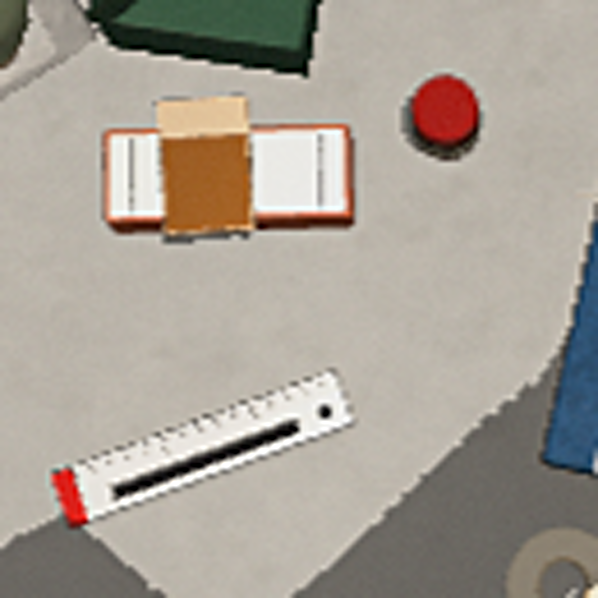

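apply_moves(deltas=[{"dp": [3.9,0.6,-0.5],"angular": [0,0,0],"claw": 6.6},{"dp": [3.9,0.6,-0.5],"angular": [0,0,0],"claw": 6.6},{"dp": [2.7,1.7,0],"angular": [0,0,0],"claw": 6.6},{"dp": [2.7,1.7,0],"angular": [0,0,0],"claw": 6.6},{"dp": [2.2,1.7,0],"angular": [0,0,0],"claw": 6.6},{"dp": [0,3.85,0],"angular": [0,0,0],"claw": 8.5},{"dp": [0,3.85,0],"angular": [0,0,0],"claw": 8.5},{"dp": [0,3.85,0],"angular": [0,0,0],"claw": 8.5}])

```text
time_s: 17.15
tool_pos: [0.3003, -0.1001, 0.1496]
tool_rot: [[-1.0, 0.001, 0.0], [0.001, 1.0, 0.0], [-0.0, 0.0, -1.0]]
ft_force: [1.5, 0.4, 0.1]
width: 0.0852
```

apply_moves(deltas=[{"dp": [0,3.85,0],"angular": [0,0,0],"claw": 8.5},{"dp": [0,3.85,0],"angular": [0,0,0],"claw": 8.5},{"dp": [0,3.85,0],"angular": [0,0,0],"claw": 8.5},{"dp": [0,3.85,0],"angular": [0,0,0],"claw": 8.5},{"dp": [-4,0.5,-0.5],"angular": [0,0,0],"claw": 8.5},{"dp": [-4,0.5,-0.5],"angular": [0,0,0],"claw": 8.5},{"dp": [-3,0.5,0],"angular": [0,0,0],"claw": 8.5},{"dp": [0,0,0],"angular": [0,0,0],"claw": 8.5}])

```text
time_s: 17.95
tool_pos: [0.4149, 0.0683, 0.1598]
tool_rot: [[-1.0, -0.002, 0.003], [-0.002, 1.0, 0.0], [-0.003, 0.0, -1.0]]
ft_force: [-0.1, 0.6, -0.9]
width: 0.0848
```

Run:
```python
from plan import *
import pickle
s=read_state();c=get_calibration("wrist");pickle.dump(c,open("w10.pkl","wb"));im=snapshot("wrist"); cv2.imwrite("pics/w10r.png",im)
cv2.imwrite("pics/w10.png",cv2.resize(im[90:290,150:380],(690,600),interpolation=cv2.INTER_CUBIC))
print(s["tool_pos"],s["width"],s["ft_force"],s["time_s"],yaw())
```

```text
[0.41491121 0.06832555 0.15981676] 0.08478423136120614 [-0.08511875  0.56424755 -0.93796628] 17.95 -179.89718169651115
```

View pics/w10.png

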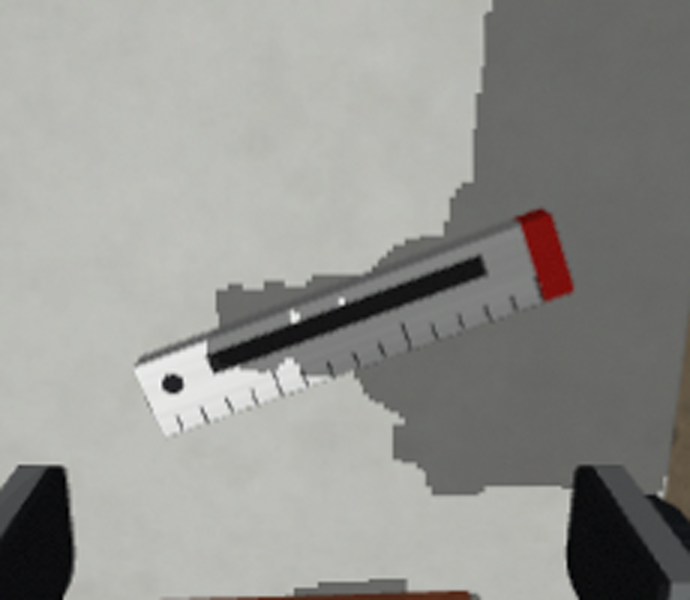

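Run:
```python
import cv2
im=cv2.imread("pics/w10r.png")[270:360,170:350]
cv2.imwrite("pics/w10b.png",cv2.resize(im,(720,360),interpolation=cv2.INTER_CUBIC))
```

```text
(no output)
```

View pics/w10b.png

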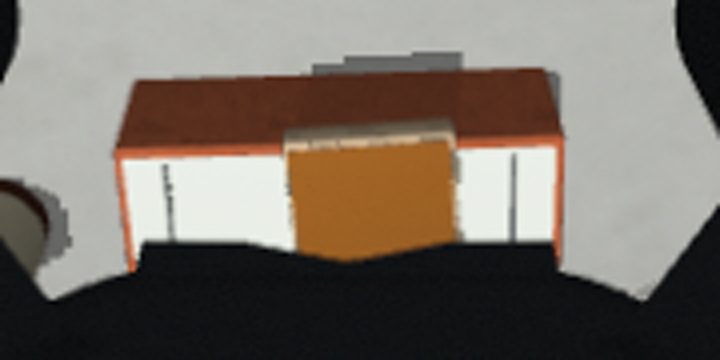

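Run:
```python
from plan import *
import pickle;c=pickle.load(open("w10.pkl","rb"))
np.set_printoptions(precision=4,suppress=True)
b=lambda l:np.array(l)/4+[170,270]
t=lambda l:np.array(l)/3+[150,90]
for q,z in(([[134,82],[545,69]],0),([[118,150],[563,138]],.036)):
    r=ray("wrist",b(q),z,c); d=r[1]-r[0]; print(r,np.linalg.norm(d),np.degrees(np.arctan2(-d[0],d[1])))
r=ray("wrist",t([[574,290],[168,436],[136,367],[547,212]]),.014,c);d=r[0]-r[1];print(r,r.mean(0),np.linalg.norm(np.diff(r,axis=0),axis=1),np.degrees(np.arctan2(-d[0],d[1])))
```

```text
[[0.5586 0.0024 0.    ]
 [0.5536 0.132  0.    ]] 0.12973877721251942 2.233334272072793
[[0.5564 0.0041 0.036 ]
 [0.5521 0.1312 0.036 ]] 0.12711567195115905 1.965573993861546
[[0.4191 0.1601 0.014 ]
 [0.4761 0.0123 0.014 ]
 [0.4486 0.002  0.014 ]
 [0.3911 0.1482 0.014 ]] [0.4337 0.0806 0.014 ] [0.1583 0.0294 0.1571] 21.077028907313295
```

apply_moves(deltas=[{"dp": [2.6,0.5,1],"angular": [0,0,-2],"claw": 8.5},{"dp": [2.6,0.5,3],"angular": [0,0,0],"claw": 8.5},{"dp": [0,0,4],"angular": [0,0,0],"claw": 8.5},{"dp": [0,0,4],"angular": [0,0,0],"claw": 8.5},{"dp": [0,0,1],"angular": [0,0,0],"claw": 8.5},{"dp": [0,0,0],"angular": [0,0,0],"claw": 8.5}])

```text
time_s: 18.6
tool_pos: [0.355, 0.0766, 0.0283]
tool_rot: [[-0.999, -0.035, -0.006], [-0.035, 0.999, -0.0], [0.006, 0.0, -1.0]]
ft_force: [-0.2, -0.3, 0.3]
width: 0.0851
```

Run:
```python
from plan import *
s=read_state();c=get_calibration("wrist");im=snapshot("wrist"); cv2.imwrite("pics/w11.png",cv2.resize(im,(768,576),interpolation=cv2.INTER_CUBIC))
im=snapshot("side"); cv2.imwrite("pics/s11.png",cv2.resize(im[170:300,220:400],(720,520),interpolation=cv2.INTER_CUBIC))
print(s["tool_pos"],s["width"],s["ft_force"],s["time_s"],yaw())
```

```text
[0.35496257 0.07660886 0.0283254 ] 0.08510047101297155 [-0.18533722 -0.29824764  0.26288358] 18.6 -177.963077539734
```

View pics/w11.png

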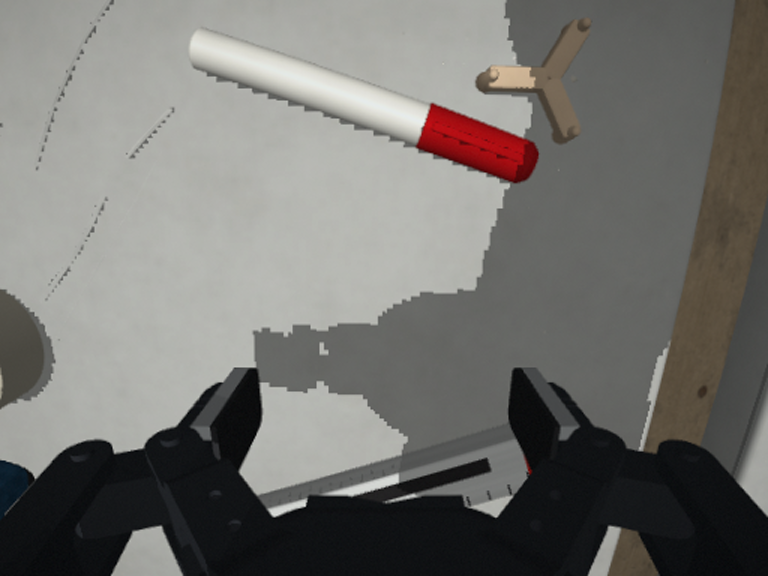

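View pics/s11.png

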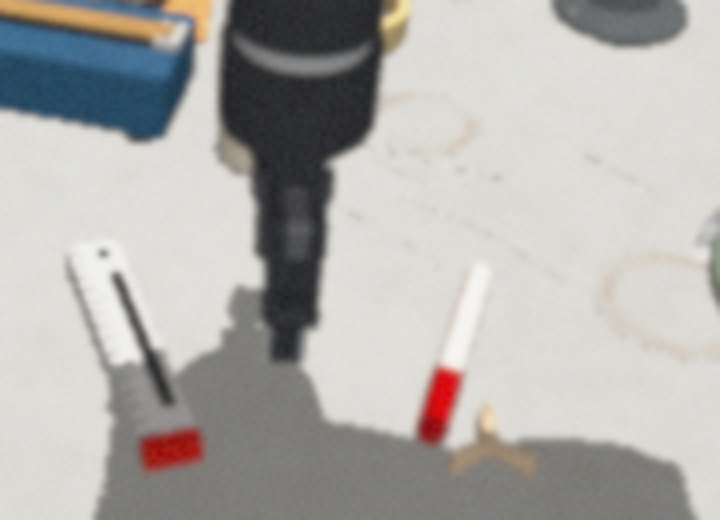

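Run:
```python
from plan import *
for z in(0,.01,.02,.03,.04):
    print(z,ray("side",[[220+285/4,170+359/4]],z)[0])
```

```text
0 [0.35013682 0.07382781 0.        ]
0.01 [0.35079895 0.08376386 0.01      ]
0.02 [0.35146107 0.09369992 0.02      ]
0.03 [0.3521232  0.10363597 0.03      ]
0.04 [0.35278532 0.11357202 0.04      ]
```

apply_moves(deltas=[{"dp": [0,0,0.8],"angular": [0,0,0],"claw": 8.5},{"dp": [0,0,0.5],"angular": [0,0,0],"claw": 8.5},{"dp": [0,0,0],"angular": [0,0,0],"claw": 8.5}])

```text
time_s: 19.0
tool_pos: [0.3585, 0.0768, 0.0168]
tool_rot: [[-0.999, -0.036, -0.0], [-0.036, 0.999, 0.0], [0.0, 0.0, -1.0]]
ft_force: [-0.5, 0.3, -0.1]
width: 0.0853
```

apply_moves(deltas=[{"dp": [0,0,0.6],"angular": [0,0,0],"claw": 8.5},{"dp": [0,0,0.3],"angular": [0,0,0],"claw": 8.5},{"dp": [0,0,0],"angular": [0,0,0],"claw": 8.5}])

```text
time_s: 19.3
tool_pos: [0.3582, 0.0769, 0.0076]
tool_rot: [[-0.999, -0.036, -0.001], [-0.036, 0.999, -0.0], [0.001, 0.0, -1.0]]
ft_force: [-0.4, 0.4, 0.6]
width: 0.0847
```

Run:
```python
from plan import *
s=read_state()
im=snapshot("side"); cv2.imwrite("pics/s12.png",cv2.resize(im[170:300,220:400],(720,520),interpolation=cv2.INTER_CUBIC))
print(s["tool_pos"],s["width"],s["ft_force"],s["time_s"],yaw())
```

```text
[0.35824816 0.07685556 0.00757943] 0.08469591837835055 [-0.38834314  0.3641951   0.57199127] 19.3 -177.9443403146736
```

View pics/s12.png

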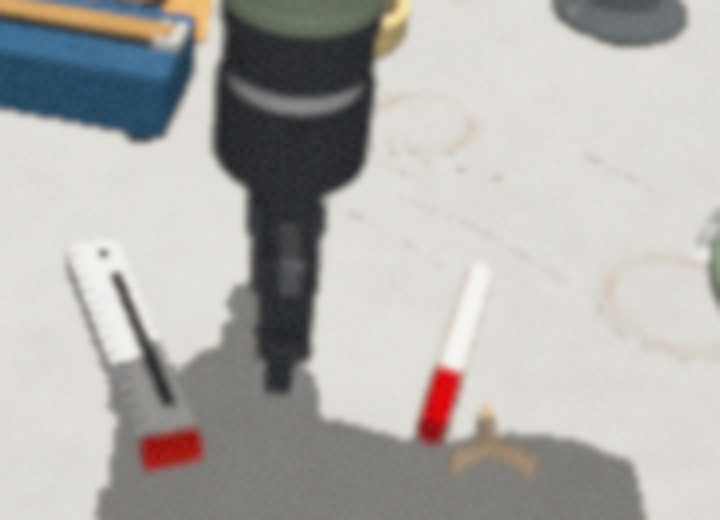

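apply_moves(deltas=[{"dp": [0,0,0.3],"angular": [0,0,0],"claw": 8.5},{"dp": [0,0,0],"angular": [0,0,0],"claw": 8.5}])

```text
time_s: 19.55
tool_pos: [0.3585, 0.0768, 0.0048]
tool_rot: [[-0.999, -0.036, -0.0], [-0.036, 0.999, -0.0], [0.0, 0.0, -1.0]]
ft_force: [0.2, -0.7, -0.5]
width: 0.0851
```

apply_moves(deltas=[{"dp": [0,0,0.3],"angular": [0,0,0],"claw": 8.5},{"dp": [0,0,0],"angular": [0,0,0],"claw": 8.5}])

```text
time_s: 19.75
tool_pos: [0.3584, 0.0768, 0.0017]
tool_rot: [[-0.999, -0.036, -0.0], [-0.036, 0.999, -0.0], [0.0, 0.0, -1.0]]
ft_force: [-0.0, -0.6, -0.7]
width: 0.0851
```

apply_moves(deltas=[{"dp": [0,0,0.2],"angular": [0,0,0],"claw": 8.5},{"dp": [0,0,0],"angular": [0,0,0],"claw": 8.5}])

```text
time_s: 19.95
tool_pos: [0.3585, 0.0769, -0.0002]
tool_rot: [[-0.999, -0.036, -0.0], [-0.036, 0.999, -0.0], [0.0, -0.0, -1.0]]
ft_force: [-0.4, 0.2, 0.5]
width: 0.0848
```

apply_moves(deltas=[{"dp": [0,0,0.2],"angular": [0,0,0],"claw": 8.5},{"dp": [0,0,0.1],"angular": [0,0,0],"claw": 8.5},{"dp": [0,0,0],"angular": [0,0,0],"claw": 8.5}])

```text
time_s: 20.25
tool_pos: [0.3585, 0.0768, -0.0032]
tool_rot: [[-0.999, -0.036, -0.0], [-0.036, 0.999, -0.0], [0.0, 0.0, -1.0]]
ft_force: [0.1, -0.0, 0.5]
width: 0.085
```

apply_moves(deltas=[{"dp": [0,0,0.2],"angular": [0,0,0],"claw": 8.5},{"dp": [0,0,0.1],"angular": [0,0,0],"claw": 8.5},{"dp": [0,0,0],"angular": [0,0,0],"claw": 8.5}])

```text
time_s: 20.55
tool_pos: [0.3584, 0.0769, -0.0062]
tool_rot: [[-0.999, -0.036, -0.0], [-0.036, 0.999, -0.0], [0.0, 0.0, -1.0]]
ft_force: [-0.7, -0.7, -0.8]
width: 0.0848
```

Run:
```python
from plan import *
s=read_state()
im=snapshot("side"); cv2.imwrite("pics/s13.png",cv2.resize(im[210:290,250:350],(750,600),interpolation=cv2.INTER_CUBIC))
print(s["tool_pos"],s["width"],s["ft_force"],s["time_s"],yaw())
```

```text
[ 0.35843329  0.07685424 -0.00617382] 0.08479725020855447 [-0.70001382 -0.69572745 -0.83231835] 20.55 -177.9439943332558
```

View pics/s13.png

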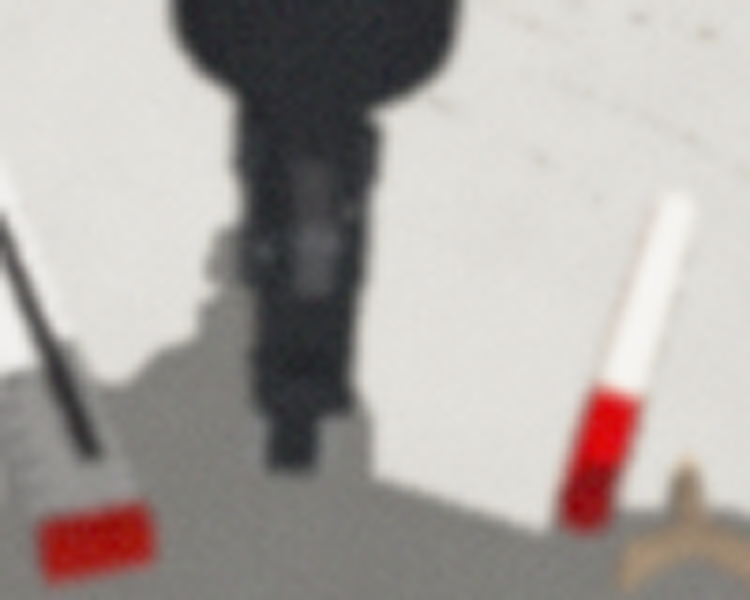

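Run:
```python
from plan import *
for v in (470,415):
  for z in(-.01,0,.01,.02,.03):
    print(v,z,ray("side",[[250+291/7.5,210+v/7.5]],z)[0])
```

```text
470 -0.01 [ 0.3544566   0.10221626 -0.01      ]
470 0 [0.35503569 0.11151355 0.        ]
470 0.01 [0.35561478 0.12081083 0.01      ]
470 0.02 [0.35619387 0.13010811 0.02      ]
470 0.03 [0.35677296 0.13940539 0.03      ]
415 -0.01 [ 0.35465503  0.08108252 -0.01      ]
415 0 [0.35523081 0.09073205 0.        ]
415 0.01 [0.35580659 0.10038157 0.01      ]
415 0.02 [0.35638238 0.1100311  0.02      ]
415 0.03 [0.35695816 0.11968062 0.03      ]
```

apply_moves(deltas=[{"dp": [0,0,-2.2],"angular": [0,0,0],"claw": 8.5},{"dp": [0,0,0],"angular": [0,0,0],"claw": 5.0},{"dp": [0,0,0],"angular": [0,0,0],"claw": 5.0},{"dp": [0,0,0],"angular": [0,0,0],"claw": 5.0},{"dp": [0,0,0],"angular": [0,0,0],"claw": 5.0}])

```text
time_s: 21.1
tool_pos: [0.3581, 0.0768, 0.0155]
tool_rot: [[-0.999, -0.036, -0.001], [-0.036, 0.999, -0.0], [0.001, 0.0, -1.0]]
ft_force: [0.3, 0.5, 0.0]
width: 0.0501
```

apply_moves(deltas=[{"dp": [0,0,0.3],"angular": [0,0,0],"claw": 5.0},{"dp": [0,0,0.2],"angular": [0,0,0],"claw": 5.0},{"dp": [0,0,0],"angular": [0,0,0],"claw": 5.0}])

```text
time_s: 21.4
tool_pos: [0.3582, 0.0768, 0.0105]
tool_rot: [[-0.999, -0.036, -0.001], [-0.036, 0.999, -0.0], [0.001, 0.0, -1.0]]
ft_force: [0.6, 0.6, 0.7]
width: 0.0503
```

apply_moves(deltas=[{"dp": [0,0,0.2],"angular": [0,0,0],"claw": 5.0},{"dp": [0,0,0],"angular": [0,0,0],"claw": 5.0}])

```text
time_s: 21.6
tool_pos: [0.3584, 0.0768, 0.0088]
tool_rot: [[-0.999, -0.036, -0.0], [-0.036, 0.999, -0.0], [0.0, -0.0, -1.0]]
ft_force: [-0.4, 0.7, 0.3]
width: 0.0498
```

apply_moves(deltas=[{"dp": [0,0,0.2],"angular": [0,0,0],"claw": 5.0},{"dp": [0,0,0],"angular": [0,0,0],"claw": 5.0}])

```text
time_s: 21.8
tool_pos: [0.3585, 0.0769, 0.0068]
tool_rot: [[-0.999, -0.036, -0.0], [-0.036, 0.999, 0.0], [0.0, 0.0, -1.0]]
ft_force: [-0.1, -1.0, -0.1]
width: 0.0503
```

Run:
```python
from plan import *
im=snapshot("side"); cv2.imwrite("pics/s14.png",cv2.resize(im[210:290,250:350],(750,600),interpolation=cv2.INTER_CUBIC))
```

```text
(no output)
```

View pics/s14.png

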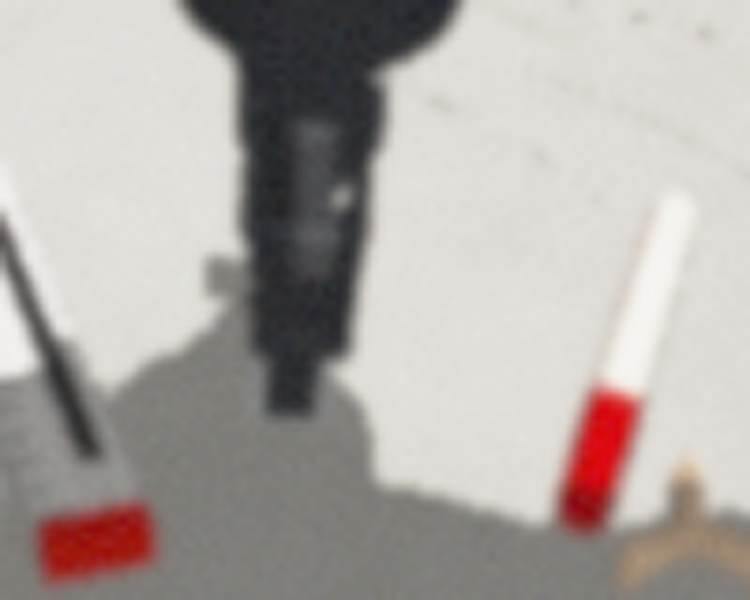

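apply_moves(deltas=[{"dp": [0,0,0.3],"angular": [0,0,0],"claw": 5.0},{"dp": [0,0,0],"angular": [0,0,0],"claw": 5.0}])

```text
time_s: 22.05
tool_pos: [0.3585, 0.0768, 0.0038]
tool_rot: [[-0.999, -0.036, -0.0], [-0.036, 0.999, 0.0], [0.0, 0.0, -1.0]]
ft_force: [-0.1, -0.2, 0.2]
width: 0.0501
```

apply_moves(deltas=[{"dp": [0,0,0.3],"angular": [0,0,0],"claw": 5.0},{"dp": [0,0,0],"angular": [0,0,0],"claw": 5.0}])

```text
time_s: 22.25
tool_pos: [0.3584, 0.0769, 0.0007]
tool_rot: [[-0.999, -0.036, -0.0], [-0.036, 0.999, 0.0], [0.0, 0.0, -1.0]]
ft_force: [-0.3, -0.0, 0.5]
width: 0.0496
```

apply_moves(deltas=[{"dp": [-1,0,0.2],"angular": [0,0,0],"claw": 5.0},{"dp": [-1.5,0,0],"angular": [0,0,0],"claw": 5.0},{"dp": [-1,0,0],"angular": [0,0,0],"claw": 5.0},{"dp": [-1,0,0],"angular": [0,0,0],"claw": 5.0},{"dp": [-1,0,0],"angular": [0,0,0],"claw": 5.0},{"dp": [-1,0,0],"angular": [0,0,0],"claw": 5.0},{"dp": [0,0,0],"angular": [0,0,0],"claw": 5.0}])

```text
time_s: 22.95
tool_pos: [0.4258, 0.0791, -0.0008]
tool_rot: [[-0.999, -0.036, 0.002], [-0.036, 0.999, -0.0], [-0.002, -0.0, -1.0]]
ft_force: [0.8, -0.1, 0.1]
width: 0.05
```

Run:
```python
from plan import *
s=read_state();print(s["tool_pos"],s["ft_force"])
im=snapshot("side"); cv2.imwrite("pics/s15.png",cv2.resize(im[190:300,190:350],(768,528),interpolation=cv2.INTER_CUBIC))
im=snapshot("wrist"); cv2.imwrite("pics/w15.png",cv2.resize(im,(768,576),interpolation=cv2.INTER_CUBIC))
```

```text
[ 0.42581619  0.07912468 -0.00084914] [ 0.76301862 -0.11575039  0.12262686]
```

View pics/s15.png

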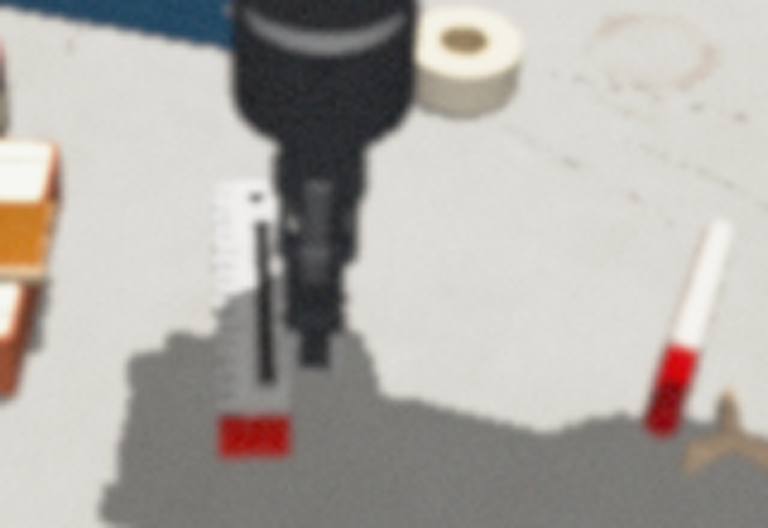

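View pics/w15.png

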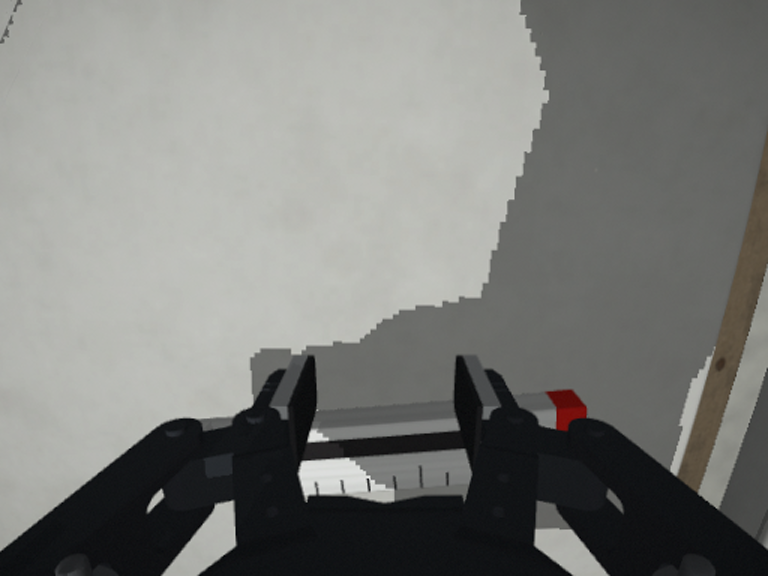

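apply_moves(deltas=[{"dp": [-1,0,0],"angular": [0,0,0],"claw": 5.0},{"dp": [-1,0,0],"angular": [0,0,0],"claw": 5.0},{"dp": [-1,0,0],"angular": [0,0,0],"claw": 5.0},{"dp": [-0.7,0,0],"angular": [0,0,0],"claw": 5.0},{"dp": [0,0,0],"angular": [0,0,0],"claw": 5.0}])

```text
time_s: 23.55
tool_pos: [0.4625, 0.0805, -0.0009]
tool_rot: [[-0.999, -0.036, 0.002], [-0.036, 0.999, 0.0], [-0.002, -0.0, -1.0]]
ft_force: [-0.7, -0.0, -0.7]
width: 0.0499
```

Run:
```python
from plan import *
import pickle
s=read_state();print(s["tool_pos"],s["ft_force"])
im=snapshot("side"); cv2.imwrite("pics/s16.png",cv2.resize(im[190:300,150:310],(768,528),interpolation=cv2.INTER_CUBIC))
c=get_calibration("wrist");pickle.dump(c,open("w16.pkl","wb"));im=snapshot("wrist");cv2.imwrite("pics/w16r.png",im); cv2.imwrite("pics/w16.png",cv2.resize(im,(768,576),interpolation=cv2.INTER_CUBIC))
```

```text
[ 0.46245217  0.08050633 -0.00085091] [-0.67416496 -0.03197769 -0.68731667]
```

View pics/s16.png

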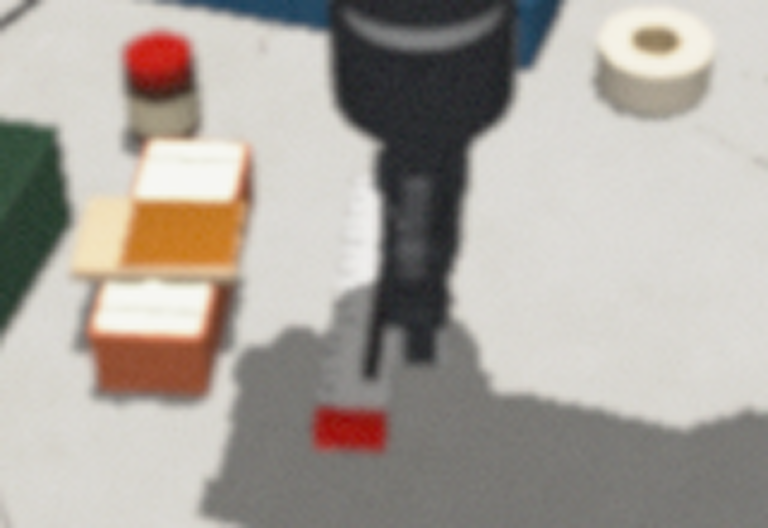

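View pics/w16.png

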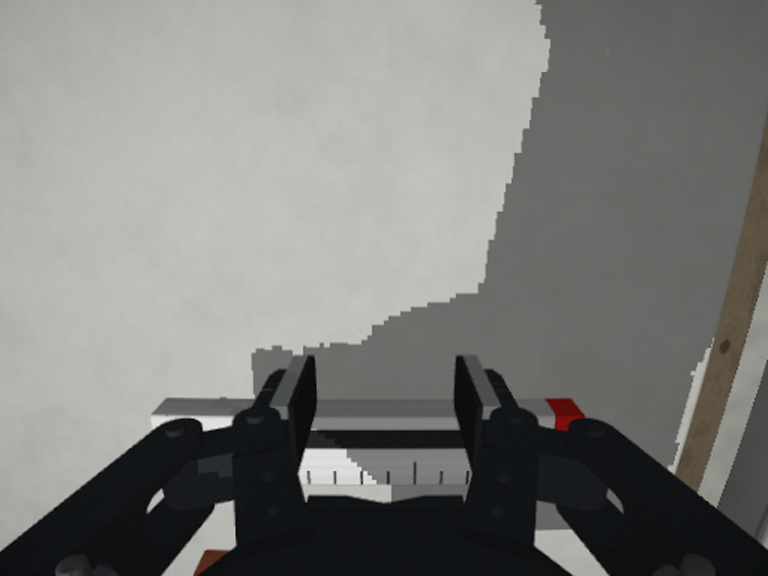

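Run:
```python
from plan import *
import pickle;c=pickle.load(open("w16.pkl","rb"))
print(ray("wrist",np.array([[573,399],[166,399]])/1.5,0,c),ray("wrist",np.array([[585,416],[151,418]])/1.5,.014,c))
```

```text
[[ 0.47352588  0.15614494  0.        ]
 [ 0.47948913 -0.00552351  0.        ]] [[ 0.47251269  0.15457574  0.014     ]
 [ 0.47929287 -0.00441041  0.014     ]]
```

Run:
```python
from plan import *
plan([(.447,.080,.00,-177.95),(.447,.080,.045,-177.95),(.470,.192,.05,-177.95),(.4885,.192,.03,-177.95)])
```

```text
-- 0
([1.38, -0.0, -0.11], 0.0)
([-0.0, -0.0, -2.25], 0.0)
([-0.0, -0.0, -2.25], 0.0)
([-0.9, 3.7, -0.17], 0.0)
([-0.9, 3.7, -0.16], 0.0)
([-0.9, 3.71, -0.17], 0.0)
([-1.85, -0.07, 2.0], 0.0)
7 [0.48848765 0.19196439 0.03002076] -177.945268533763
```

apply_moves(deltas=[{"dp": [1.4,0,-0.1],"angular": [0,0,0],"claw": 5.0},{"dp": [0,0,-2.3],"angular": [0,0,0],"claw": 3.0},{"dp": [0,0,-2.3],"angular": [0,0,0],"claw": 0},{"dp": [-0.9,3.7,0],"angular": [0,0,0],"claw": 0},{"dp": [-0.9,3.7,0],"angular": [0,0,0],"claw": 0},{"dp": [-0.9,3.7,0],"angular": [0,0,0],"claw": 0},{"dp": [-1.8,0,1.5],"angular": [0,0,0],"claw": 0},{"dp": [0,0,0],"angular": [0,0,0],"claw": 0}])

```text
time_s: 24.45
tool_pos: [0.4884, 0.1936, 0.0301]
tool_rot: [[-0.999, -0.038, 0.001], [-0.038, 0.999, -0.0], [-0.001, -0.0, -1.0]]
ft_force: [0.5, -0.0, -0.8]
width: -0.0002
```

Run:
```python
from plan import *
import pickle
s=read_state();print(s["tool_pos"],s["ft_force"],s["width"],s["time_s"])
im=snapshot("side"); cv2.imwrite("pics/s17.png",cv2.resize(im[190:300,150:310],(768,528),interpolation=cv2.INTER_CUBIC))
c=get_calibration("wrist");pickle.dump(c,open("w17.pkl","wb"));im=snapshot("wrist");cv2.imwrite("pics/w17r.png",im); cv2.imwrite("pics/w17.png",cv2.resize(im,(768,576),interpolation=cv2.INTER_CUBIC))
```

```text
[0.48844441 0.19355835 0.03008343] [ 0.46571196 -0.04652538 -0.84167314] -0.00015190752852835152 24.45
```

View pics/s17.png

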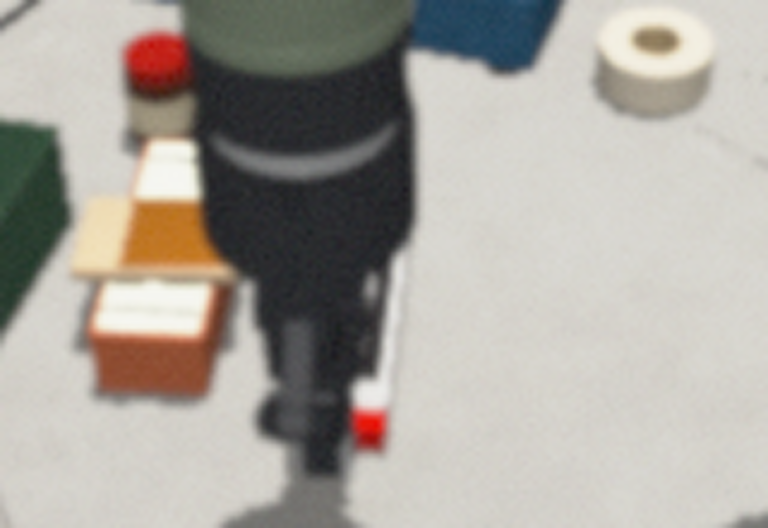

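View pics/w17.png

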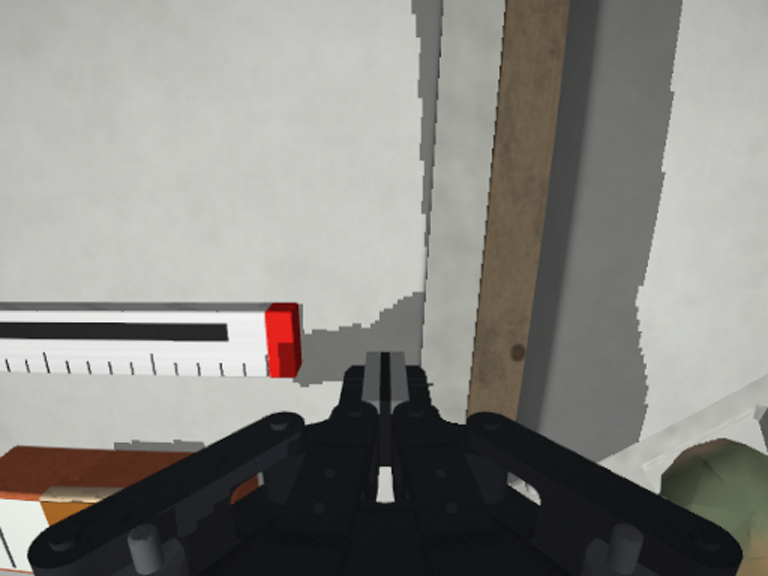

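Run:
```python
from plan import *
import pickle;c=pickle.load(open("w17.pkl","rb"))
print(ray("wrist",np.array([[297,304],[300,377]])/1.5,.014,c))
print(ray("wrist",np.array([[15,446],[257,475]])/1.5,0,c))
for z in(0,.01,.02,.03): print(z,ray("side",[[150+322/4.8,190+472/4.8]],z)[0])
```

```text
[[0.4689094  0.15688226 0.014     ]
 [0.50179667 0.15738805 0.014     ]]
[[0.55778395 0.00110891 0.        ]
 [0.56576396 0.13106058 0.        ]]
0 [0.49605527 0.16672246 0.        ]
0.01 [0.4942441  0.17508395 0.01      ]
0.02 [0.49243292 0.18344545 0.02      ]
0.03 [0.49062175 0.19180695 0.03      ]
```

apply_moves(deltas=[{"dp": [0.3,0,1.2],"angular": [0,0,0],"claw": 0},{"dp": [0,0,0.4],"angular": [0,0,0],"claw": 0},{"dp": [0,0,0],"angular": [0,0,0],"claw": 0}])

```text
time_s: 24.85
tool_pos: [0.4833, 0.1917, 0.0147]
tool_rot: [[-0.999, -0.035, -0.002], [-0.035, 0.999, -0.0], [0.002, -0.0, -1.0]]
ft_force: [-0.7, -0.5, 0.7]
width: 0.0
```

apply_moves(deltas=[{"dp": [0,0,0.3],"angular": [0,0,0],"claw": 0},{"dp": [0,0,0],"angular": [0,0,0],"claw": 0}])

```text
time_s: 25.05
tool_pos: [0.4846, 0.1923, 0.0122]
tool_rot: [[-0.999, -0.035, 0.0], [-0.035, 0.999, 0.0], [-0.0, 0.0, -1.0]]
ft_force: [-0.9, 0.3, -0.1]
width: 0.0
```

apply_moves(deltas=[{"dp": [0,0,0.25],"angular": [0,0,0],"claw": 0},{"dp": [0,0,0],"angular": [0,0,0],"claw": 0}])

```text
time_s: 25.25
tool_pos: [0.4845, 0.1924, 0.0094]
tool_rot: [[-0.999, -0.036, -0.0], [-0.036, 0.999, -0.0], [0.0, -0.0, -1.0]]
ft_force: [-0.9, -0.1, -0.4]
width: 0.0001
```

Run:
```python
from plan import *
import pickle
s=read_state();print(s["tool_pos"],s["ft_force"],s["width"],s["time_s"])
im=snapshot("side"); cv2.imwrite("pics/s18.png",cv2.resize(im[220:310,180:280],(660,594),interpolation=cv2.INTER_CUBIC))
im=snapshot("wrist"); cv2.imwrite("pics/w18.png",cv2.resize(im,(768,576),interpolation=cv2.INTER_CUBIC))
```

```text
[0.48450614 0.19240108 0.00939247] [-0.88431424 -0.06209232 -0.4080677 ] 0.00012354986814726328 25.25
```

View pics/s18.png

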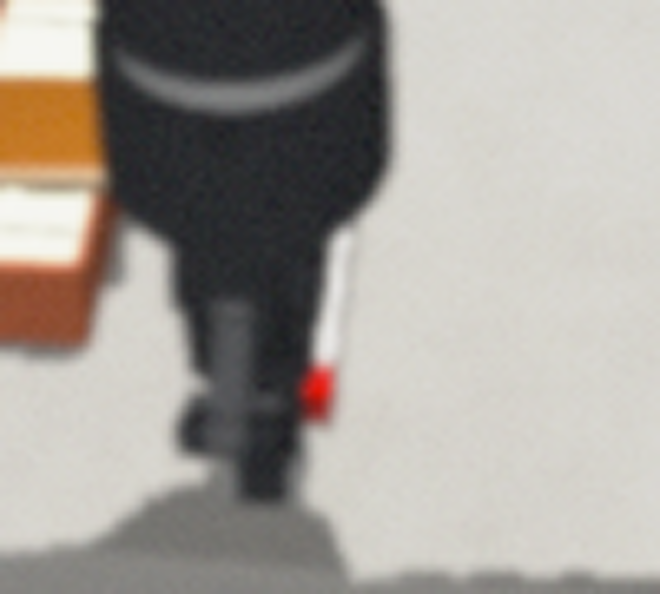

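View pics/w18.png

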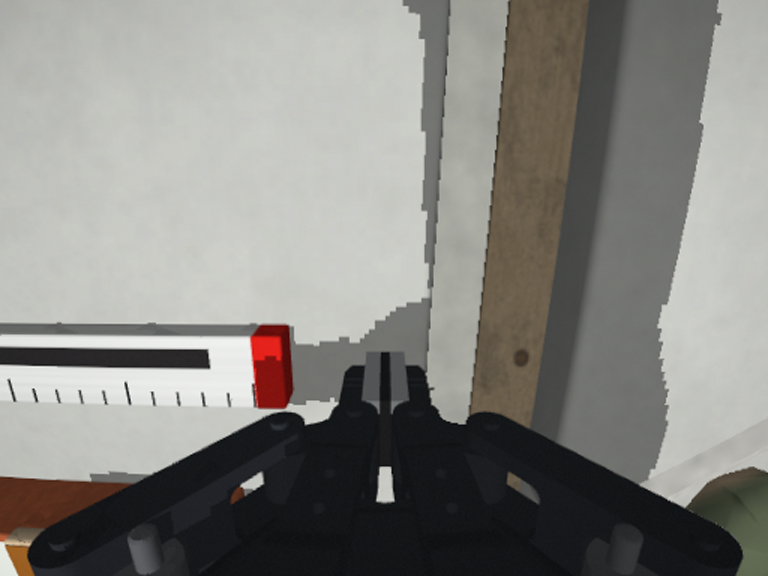

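apply_moves(deltas=[{"dp": [0,-1.2,0.2],"angular": [0,0,0],"claw": 0},{"dp": [0,-1.0,0],"angular": [0,0,0],"claw": 0},{"dp": [0,-0.8,0],"angular": [0,0,0],"claw": 0},{"dp": [0,-0.5,0],"angular": [0,0,0],"claw": 0},{"dp": [0,0,0],"angular": [0,0,0],"claw": 0}])

```text
time_s: 25.85
tool_pos: [0.4859, 0.1565, 0.0075]
tool_rot: [[-0.999, -0.034, -0.0], [-0.034, 0.999, -0.0], [0.0, -0.0, -1.0]]
ft_force: [-0.1, 0.2, -0.3]
width: 0.0001
```

Run:
```python
from plan import *
import pickle
s=read_state();print(s["tool_pos"],s["ft_force"],s["width"],s["time_s"])
c=get_calibration("wrist");pickle.dump(c,open("w19.pkl","wb"));im=snapshot("wrist"); cv2.imwrite("pics/w19.png",cv2.resize(im,(768,576),interpolation=cv2.INTER_CUBIC))
```

```text
[0.48586353 0.15650409 0.00751929] [-0.08722919  0.16005338 -0.32573283] 8.486670441224592e-05 25.85
```

View pics/w19.png

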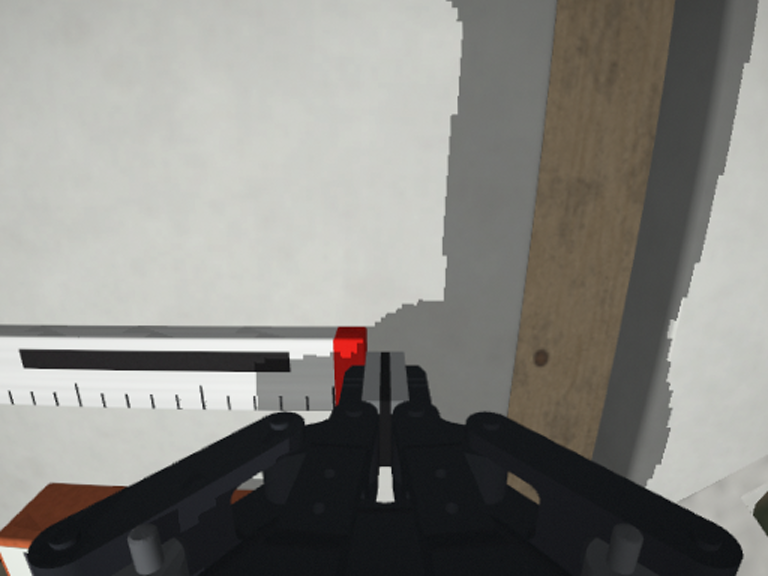

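Run:
```python
from plan import *
import pickle;c=pickle.load(open("w19.pkl","rb"))
print(ray("wrist",np.array([[367,328],[0,338]])/1.5,.014,c))
```

```text
[[0.46845948 0.15006948 0.014     ]
 [0.47815971 0.00953727 0.014     ]]
```

apply_moves(deltas=[{"dp": [0,-0.5,0],"angular": [0,0,0],"claw": 0},{"dp": [0,-0.6,0],"angular": [0,0,0],"claw": 0},{"dp": [0,-0.5,0],"angular": [0,0,0],"claw": 0},{"dp": [0,-0.4,0],"angular": [0,0,0],"claw": 0},{"dp": [0,0,0],"angular": [0,0,0],"claw": 0}])

```text
time_s: 26.4
tool_pos: [0.4869, 0.137, 0.0078]
tool_rot: [[-0.999, -0.035, 0.001], [-0.035, 0.999, -0.0], [-0.001, -0.0, -1.0]]
ft_force: [0.7, 1.2, 4.1]
width: 0.0001
```

apply_moves(deltas=[{"dp": [0,2.5,0],"angular": [0,0,0],"claw": 0},{"dp": [0,2.5,-1],"angular": [0,0,0],"claw": 0},{"dp": [0,0,-3],"angular": [0,0,0],"claw": 0},{"dp": [4,0,-3],"angular": [0,0,0],"claw": 3},{"dp": [4,-3.5,-3],"angular": [0,0,0],"claw": 5},{"dp": [2,-3.5,-2],"angular": [0,0,0],"claw": 8.5},{"dp": [0,-3.5,0],"angular": [0,0,0],"claw": 8.5},{"dp": [0,0,0],"angular": [0,0,0],"claw": 8.5}])

```text
time_s: 27.2
tool_pos: [0.3953, 0.0825, 0.1226]
tool_rot: [[-1.0, -0.031, 0.001], [-0.031, 1.0, -0.002], [-0.001, -0.002, -1.0]]
ft_force: [0.1, -0.0, -0.4]
width: 0.0721
```

Run:
```python
from plan import *
import pickle
s=read_state();print(s["tool_pos"],s["ft_force"],s["width"],s["time_s"])
c=get_calibration("wrist");pickle.dump(c,open("w20.pkl","wb"));im=snapshot("wrist"); cv2.imwrite("pics/w20r.png",im)
cv2.imwrite("pics/w20.png",cv2.resize(im,(768,576),interpolation=cv2.INTER_CUBIC))
```

```text
[0.39528115 0.08248041 0.12259148] [ 0.10140412 -0.04898305 -0.42859513] 0.0720722145387685 27.2
```

View pics/w20.png

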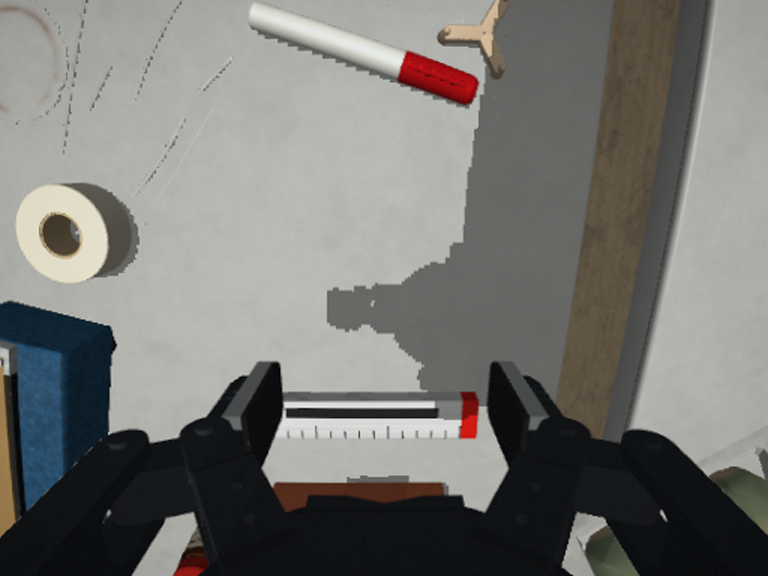

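Run:
```python
import cv2
im=cv2.imread("pics/w20r.png")[250:345,180:340]
cv2.imwrite("pics/w20b.png",cv2.resize(im,(800,475),interpolation=cv2.INTER_CUBIC))
```

```text
(no output)
```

View pics/w20b.png

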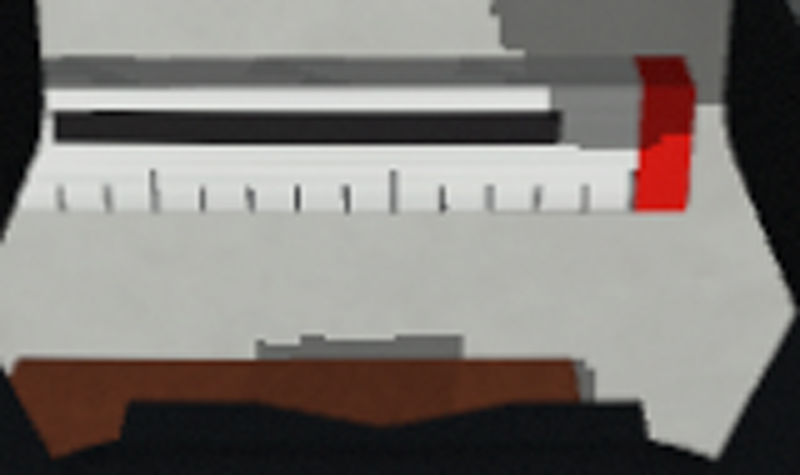

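Run:
```python
from plan import *
import pickle;c=pickle.load(open("w20.pkl","rb"))
b=lambda l:np.array(l)/5+[180,250]
print("red top rear,front",ray("wrist",b([[695,90],[688,210]]),.014,c),"rear bottom",ray("wrist",b([[685,57]]),0,c))
r=ray("wrist",b([[22,358],[574,360]]),0,c);d=r[1]-r[0];print("bar bottom",r,np.linalg.norm(d),np.degrees(np.arctan2(-d[0],d[1])))
r=ray("wrist",b([[30,210],[630,211]]),.014,c);d=r[1]-r[0];print("front edge",r,np.degrees(np.arctan2(-d[0],d[1])))
```

```text
red top rear,front [[0.47363989 0.1493453  0.014     ]
 [0.50247167 0.15079483 0.014     ]] rear bottom [[0.47385091 0.15009901 0.        ]]
bar bottom [[0.55791898 0.00392788 0.        ]
 [0.55375599 0.13222307 0.        ]] 0.12836271785565898 1.8585093259902843
front edge [[0.50707727 0.01165523 0.014     ]
 [0.50298798 0.13850059 0.014     ]] 1.8464847323536993
```

Run:
```python
from plan import *
plan([(.41,.15,.08,-177.95),(.470,.188,.05,-177.95),(.489,.188,.012,-177.95)])
```

```text
-- 0
([-0.83, 3.28, 2.11], -0.11)
([-0.84, 3.27, 2.12], -0.1)
([-3.07, 1.79, 1.5], -0.0)
([-3.06, 1.8, 1.5], -0.0)
([-0.95, -0.04, 1.9], -0.0)
([-0.95, -0.03, 1.9], -0.0)
6 [0.48898451 0.18800501 0.01198117] -177.9518931863
```

apply_moves(deltas=[{"dp": [-0.8,3.3,2.1],"angular": [0,0,0],"claw": 4},{"dp": [-0.8,3.3,2.1],"angular": [0,0,0],"claw": 0},{"dp": [-3.1,1.8,1.5],"angular": [0,0,0],"claw": 0},{"dp": [-3.1,1.8,1.5],"angular": [0,0,0],"claw": 0},{"dp": [-0.95,0,1.9],"angular": [0,0,0],"claw": 0},{"dp": [-0.95,0,1.9],"angular": [0,0,0],"claw": 0},{"dp": [0,0,0],"angular": [0,0,0],"claw": 0}])

```text
time_s: 27.95
tool_pos: [0.4875, 0.1915, 0.009]
tool_rot: [[-0.999, -0.037, -0.004], [-0.037, 0.999, -0.001], [0.005, -0.001, -1.0]]
ft_force: [-1.1, -0.1, 0.2]
width: -0.0002
```

apply_moves(deltas=[{"dp": [0,0,0.3],"angular": [0,0,0],"claw": 0},{"dp": [0,0,0],"angular": [0,0,0],"claw": 0}])

```text
time_s: 28.15
tool_pos: [0.4881, 0.1912, 0.0091]
tool_rot: [[-0.999, -0.036, -0.001], [-0.036, 0.999, -0.0], [0.001, -0.0, -1.0]]
ft_force: [-0.4, 0.2, 0.7]
width: -0.0001
```

apply_moves(deltas=[{"dp": [0,0,0.4],"angular": [0,0,0],"claw": 0},{"dp": [0,0,0],"angular": [0,0,0],"claw": 0}])

```text
time_s: 28.35
tool_pos: [0.4887, 0.1909, 0.0054]
tool_rot: [[-0.999, -0.036, 0.0], [-0.036, 0.999, 0.0], [-0.0, 0.0, -1.0]]
ft_force: [-0.4, 0.5, 0.3]
width: 0.0001
```

apply_moves(deltas=[{"dp": [0,0,0.2],"angular": [0,0,0],"claw": 0},{"dp": [0,0,0],"angular": [0,0,0],"claw": 0}])

```text
time_s: 28.55
tool_pos: [0.4888, 0.1909, 0.0032]
tool_rot: [[-0.999, -0.036, 0.0], [-0.036, 0.999, 0.0], [-0.0, 0.0, -1.0]]
ft_force: [0.9, -0.8, 1.1]
width: -0.0
```

apply_moves(deltas=[{"dp": [0,0,0.3],"angular": [0,0,0],"claw": 0},{"dp": [0,0,0],"angular": [0,0,0],"claw": 0}])

```text
time_s: 28.75
tool_pos: [0.4886, 0.1908, -0.0002]
tool_rot: [[-0.999, -0.036, -0.0], [-0.036, 0.999, -0.0], [0.0, -0.0, -1.0]]
ft_force: [0.1, 0.7, -0.3]
width: 0.0001
```

Run:
```python
from plan import *
import pickle
s=read_state();print(s["tool_pos"],s["ft_force"],s["width"],s["time_s"])
im=snapshot("side"); cv2.imwrite("pics/s21.png",cv2.resize(im[220:310,180:280],(660,594),interpolation=cv2.INTER_CUBIC))
```

```text
[ 4.88586521e-01  1.90811816e-01 -2.06335874e-04] [ 0.10659093  0.66252992 -0.27092327] 0.00012376571397492147 28.75
```

View pics/s21.png

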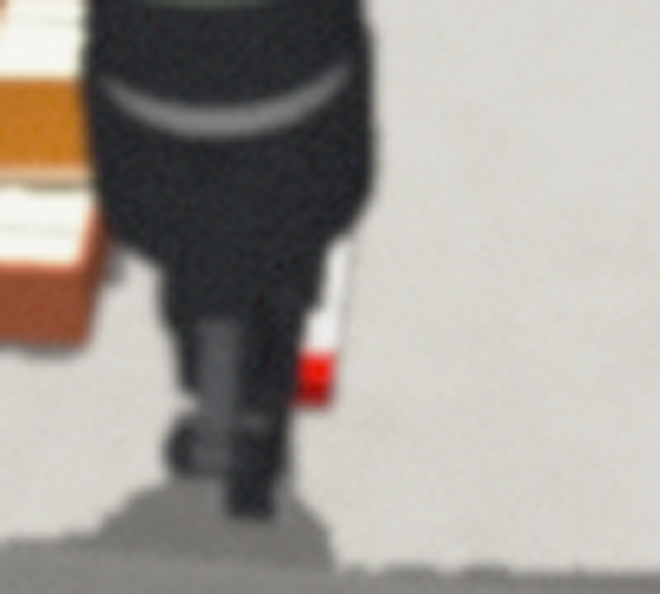

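apply_moves(deltas=[{"dp": [0,0,0.3],"angular": [0,0,0],"claw": 0},{"dp": [0,-1.2,0],"angular": [0,0,0],"claw": 0},{"dp": [0,-1.2,0],"angular": [0,0,0],"claw": 0},{"dp": [0,-0.8,0],"angular": [0,0,0],"claw": 0},{"dp": [0,-0.8,0],"angular": [0,0,0],"claw": 0},{"dp": [0,0,0],"angular": [0,0,0],"claw": 0}])

```text
time_s: 29.4
tool_pos: [0.4903, 0.1496, -0.0029]
tool_rot: [[-0.999, -0.034, -0.0], [-0.034, 0.999, -0.0], [0.0, -0.0, -1.0]]
ft_force: [-0.6, 0.1, -0.7]
width: 0.0
```

Run:
```python
from plan import *
import pickle
s=read_state();print(s["tool_pos"],s["ft_force"],s["width"],s["time_s"])
c=get_calibration("wrist");pickle.dump(c,open("w22.pkl","wb"));im=snapshot("wrist"); cv2.imwrite("pics/w22.png",cv2.resize(im,(768,576),interpolation=cv2.INTER_CUBIC))
```

```text
[ 0.49033975  0.14957456 -0.00289825] [-0.59755865  0.14717343 -0.71920469] 5.130626696031002e-06 29.4
```

View pics/w22.png

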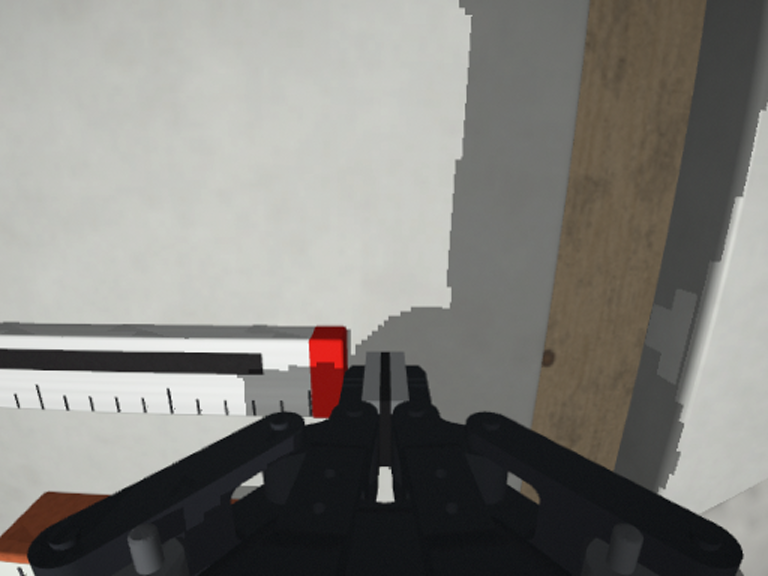

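Run:
```python
from plan import *
import pickle;c=pickle.load(open("w22.pkl","rb"))
r=ray("wrist",np.array([[347,328],[10,323],[347,328]])/1.5,.014,c);print(r)
r=ray("wrist",np.array([[270,325],[10,321]])/1.5,0.0,c);d=r[0]-r[1];print(np.degrees(np.arctan2(-d[0],d[1])))
r=ray("wrist",np.array([[45,493]])/1.5,0.0,c);print(r)
```

```text
[[0.46920141 0.13688599 0.014     ]
 [0.4720336  0.01855743 0.014     ]
 [0.46920141 0.13688599 0.014     ]]
1.3789369284082846
[[0.55862228 0.000925   0.        ]]
```

apply_moves(deltas=[{"dp": [0,-0.4,0],"angular": [0,0,0],"claw": 0},{"dp": [0,-0.35,0],"angular": [0,0,0],"claw": 0},{"dp": [0,0,0],"angular": [0,0,0],"claw": 0}])

```text
time_s: 29.75
tool_pos: [0.4907, 0.1433, -0.0029]
tool_rot: [[-0.999, -0.036, 0.0], [-0.036, 0.999, -0.0], [-0.0, -0.0, -1.0]]
ft_force: [0.4, -0.3, -0.3]
width: 0.0001
```

apply_moves(deltas=[{"dp": [0,2.5,0],"angular": [0,0,0],"claw": 0},{"dp": [0,2.5,-2],"angular": [0,0,0],"claw": 0},{"dp": [0,0,-4],"angular": [0,0,0],"claw": 0},{"dp": [4,-1,-4],"angular": [0,0,0],"claw": 3},{"dp": [4,-3.5,-3],"angular": [0,0,0],"claw": 5},{"dp": [0,-3.5,-1],"angular": [0,0,0],"claw": 8.5},{"dp": [0,-3.5,0],"angular": [0,0,0],"claw": 8.5},{"dp": [0,0,0],"angular": [0,0,0],"claw": 8.5}])

```text
time_s: 30.55
tool_pos: [0.4254, 0.0809, 0.1272]
tool_rot: [[-1.0, -0.031, 0.002], [-0.031, 1.0, -0.002], [-0.002, -0.002, -1.0]]
ft_force: [0.1, -0.2, -0.1]
width: 0.0722
```

Run:
```python
from plan import *
import pickle
s=read_state();print(s["tool_pos"],s["ft_force"],s["width"],s["time_s"])
c=get_calibration("wrist");pickle.dump(c,open("w23.pkl","wb"));im=snapshot("wrist"); cv2.imwrite("pics/w23r.png",im)
cv2.imwrite("pics/w23b.png",cv2.resize(im[235:355,150:350],(800,480),interpolation=cv2.INTER_CUBIC))
```

```text
[0.42541721 0.08092624 0.1271845 ] [ 0.12589741 -0.21437043 -0.11727555] 0.07215369019505272 30.55
```

View pics/w23b.png

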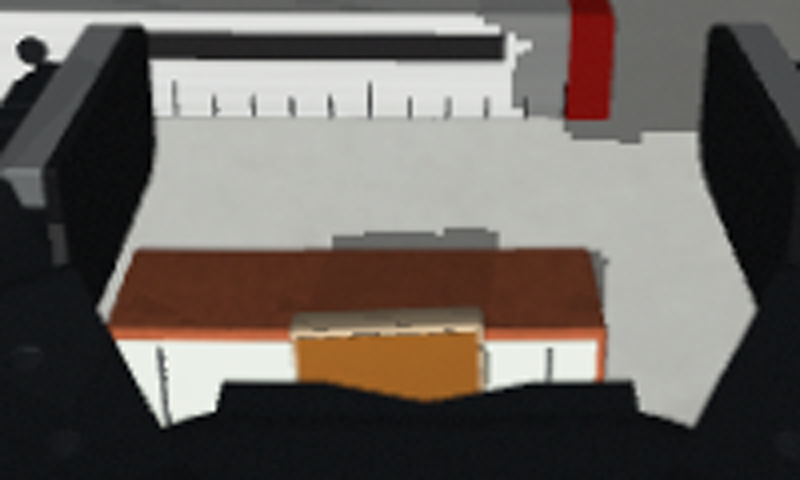

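```bash
cat > rel.py <<'E'
from plan import *
import pickle
def rel(c,b,red,bl,br,fe=None):
    P=lambda q,z:ray("wrist",b([q]),z,c)[0]
    L=P(bl,0);R=P(br,0);d=R-L; yax=-(d/np.linalg.norm(d))[:2]; xax=np.array([yax[1],-yax[0]])
    r=P(red,.014); v=r[:2]-L[:2]
    print("bar L",L,"R",R,"len",np.linalg.norm(d),"yaw",np.degrees(np.arctan2(-yax[0],yax[1])))
    print("red corner rel to bar's near left corner: x",v@xax*1000,"y",v@yax*1000,"abs",r)
    if fe: 
        a=P(fe,.014); e=r-a; print("rule yaw",np.degrees(np.arctan2(-e[0],e[1])),"other x",(a[:2]-L[:2])@xax*1000)
E
python3 - <<'E'
from rel import *
c=pickle.load(open("w23.pkl","rb"))
b=lambda l:np.array(l)/4+[150,235]
rel(c,b,[610,119],[586,248],[136,250],[160,117])
print(ray("wrist",b([[604,326],[112,328]]),.036,c))
E
```

```text
bar L [0.5529572  0.13101585 0.        ] R [0.55817686 0.00260362 0.        ] len 0.12851827122187726 yaw 2.3276566857755685
red corner rel to bar's near left corner: x -49.690202221262176 y 2.59674629294383 abs [0.50320254 0.13159233 0.014     ]
rule yaw 1.6180953186608773 other x -51.13662927573826
[[0.55040357 0.13071971 0.036     ]
 [0.55560891 0.00509329 0.036     ]]
```

apply_moves(deltas=[{"dp": [0,-1.5,3],"angular": [0,0,0],"claw": 5},{"dp": [0,-1.5,3],"angular": [0,0,0],"claw": 5},{"dp": [0,0,3],"angular": [0,0,0],"claw": 5},{"dp": [0,0,2],"angular": [0,0,0],"claw": 5},{"dp": [0,0,0],"angular": [0,0,0],"claw": 5}])

```text
time_s: 31.1
tool_pos: [0.4235, 0.0545, 0.0141]
tool_rot: [[-0.999, -0.037, -0.006], [-0.037, 0.999, 0.0], [0.006, 0.001, -1.0]]
ft_force: [-0.0, 0.5, -0.2]
width: 0.0499
```

apply_moves(deltas=[{"dp": [0,-0.4,1.2],"angular": [0,0,0],"claw": 5},{"dp": [-1,0,0.3],"angular": [0,0,0],"claw": 5},{"dp": [-1.2,0,0],"angular": [0,0,0],"claw": 5},{"dp": [0,0,0],"angular": [0,0,0],"claw": 5}])

```text
time_s: 31.5
tool_pos: [0.4517, 0.0509, 0.0026]
tool_rot: [[-0.999, -0.037, 0.004], [-0.037, 0.999, -0.0], [-0.004, -0.0, -1.0]]
ft_force: [0.5, -0.8, 0.5]
width: 0.0499
```

apply_moves(deltas=[{"dp": [0,0,0.4],"angular": [0,0,0],"claw": 5},{"dp": [-1,0,0],"angular": [0,0,0],"claw": 5},{"dp": [-1,0,0],"angular": [0,0,0],"claw": 5},{"dp": [-1,0,0],"angular": [0,0,0],"claw": 5},{"dp": [-1,0,0],"angular": [0,0,0],"claw": 5},{"dp": [-0.6,0,0],"angular": [0,0,0],"claw": 5},{"dp": [0,0,0],"angular": [0,0,0],"claw": 5}])

```text
time_s: 32.2
tool_pos: [0.4958, 0.0521, -0.0025]
tool_rot: [[-0.999, -0.036, 0.001], [-0.036, 0.999, -0.0], [-0.001, -0.0, -1.0]]
ft_force: [-0.4, -0.3, 0.5]
width: 0.0497
```

Run:
```python
from plan import *
import pickle
s=read_state();print(s["tool_pos"],s["ft_force"],s["width"],s["time_s"],yaw())
c=get_calibration("wrist");pickle.dump(c,open("w24.pkl","wb"));im=snapshot("wrist"); cv2.imwrite("pics/w24.png",cv2.resize(im,(768,576),interpolation=cv2.INTER_CUBIC))
im=snapshot("side"); cv2.imwrite("pics/s24.png",cv2.resize(im[200:300,150:280],(780,600),interpolation=cv2.INTER_CUBIC))
```

```text
[ 0.49577208  0.05207913 -0.00246916] [-0.38485269 -0.31333112  0.52919054] 0.04974811751221792 32.2 -177.94834642079255
```

View pics/w24.png

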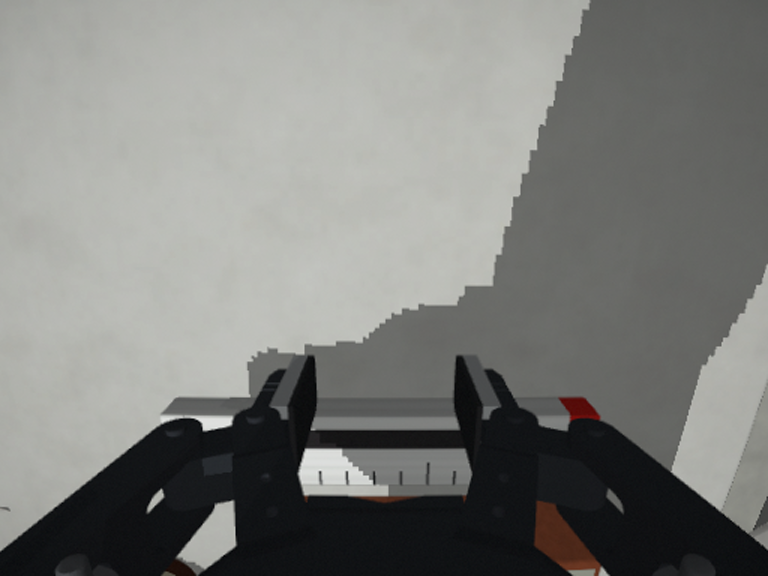

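View pics/s24.png

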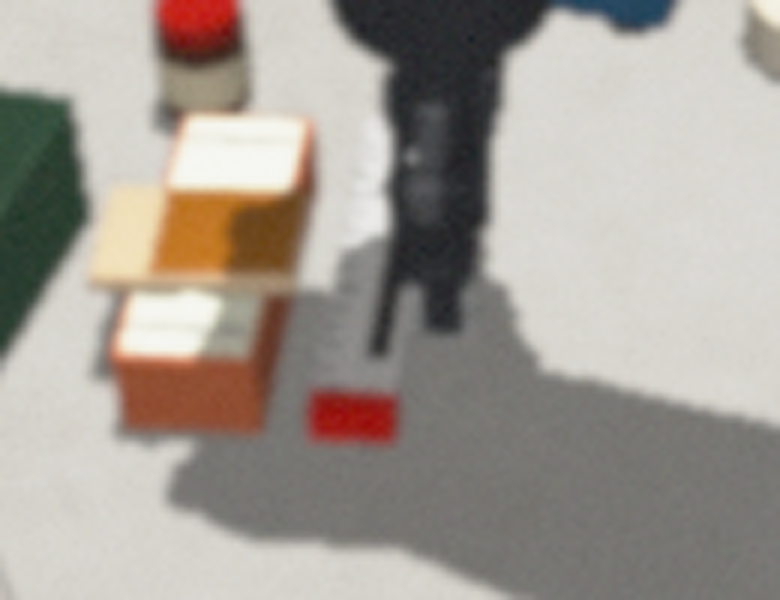

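Run:
```python
from rel import *
c=pickle.load(open("w24.pkl","rb"))
r=ray("wrist",np.array([[588,398],[178,398]])/1.5,0,c);print(r,np.linalg.norm(r[0]-r[1]))
r=ray("wrist",np.array([[599,417],[161,419]])/1.5,.014,c);print(r,np.linalg.norm(r[0]-r[1]))
b=lambda l:np.array(l)/6+[150,200]
print("side: bar near left bottom",ray("side",b([[264,430]]),0),"ruler front/rear bottom red",ray("side",b([[312,441],[396,442]]),0))
```

```text
[[ 0.50646547  0.13298756  0.        ]
 [ 0.51221061 -0.02814408  0.        ]] 0.1612340281017744
[[ 0.50626715  0.13068984  0.014     ]
 [ 0.51282478 -0.02817329  0.014     ]] 0.15899842324546895
side: bar near left bottom [[0.55069366 0.12769331 0.        ]] ruler front/rear bottom red [[0.53322441 0.131035   0.        ]
 [0.5044266  0.1286318  0.        ]]
```

apply_moves(deltas=[{"dp": [-0.6,0,0],"angular": [0,0,0],"claw": 5},{"dp": [-0.6,0,0],"angular": [0,0,0],"claw": 5},{"dp": [0,0,0],"angular": [0,0,0],"claw": 5},{"dp": [2.5,0,-1],"angular": [0,0,0],"claw": 5},{"dp": [4,2,-4],"angular": [0,0,0],"claw": 7},{"dp": [2,3,-4],"angular": [0,0,0],"claw": 8.5},{"dp": [0,3,-3],"angular": [0,0,0],"claw": 8.5},{"dp": [0,0,0],"angular": [0,0,0],"claw": 8.5}])

```text
time_s: 33.1
tool_pos: [0.4294, 0.1271, 0.1119]
tool_rot: [[-0.999, -0.04, 0.008], [-0.04, 0.999, 0.002], [-0.008, 0.002, -1.0]]
ft_force: [0.5, -0.6, 0.1]
width: 0.0851
```

Run:
```python
from plan import *
import pickle
s=read_state();print(s["tool_pos"],s["ft_force"],s["width"],s["time_s"],yaw())
c=get_calibration("wrist");pickle.dump(c,open("w25.pkl","wb"));im=snapshot("wrist"); cv2.imwrite("pics/w25r.png",im)
cv2.imwrite("pics/w25.png",cv2.resize(im,(768,576),interpolation=cv2.INTER_CUBIC))
im=snapshot("side"); cv2.imwrite("pics/s25.png",cv2.resize(im[200:300,150:280],(780,600),interpolation=cv2.INTER_CUBIC))
```

```text
[0.4293514  0.12707644 0.11190762] [ 0.48180554 -0.55897027  0.07243707] 0.08513251579143316 33.1 -177.71422724414214
```

View pics/w25.png

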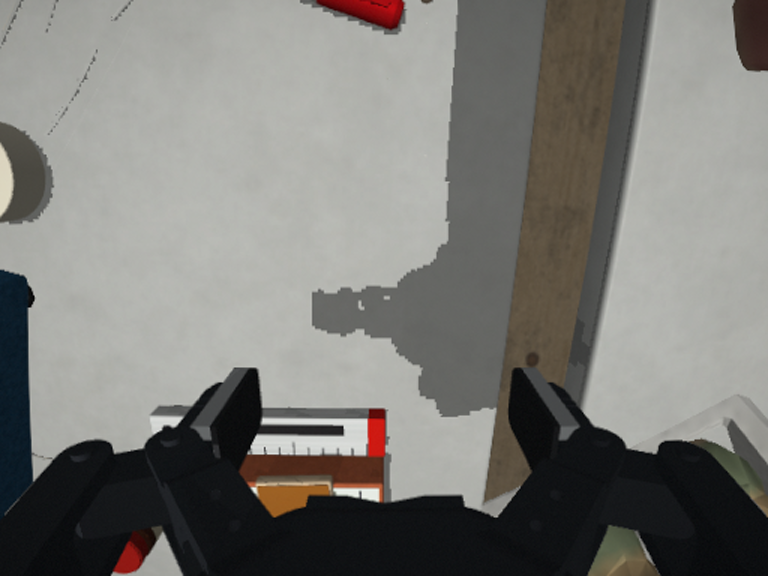

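View pics/s25.png

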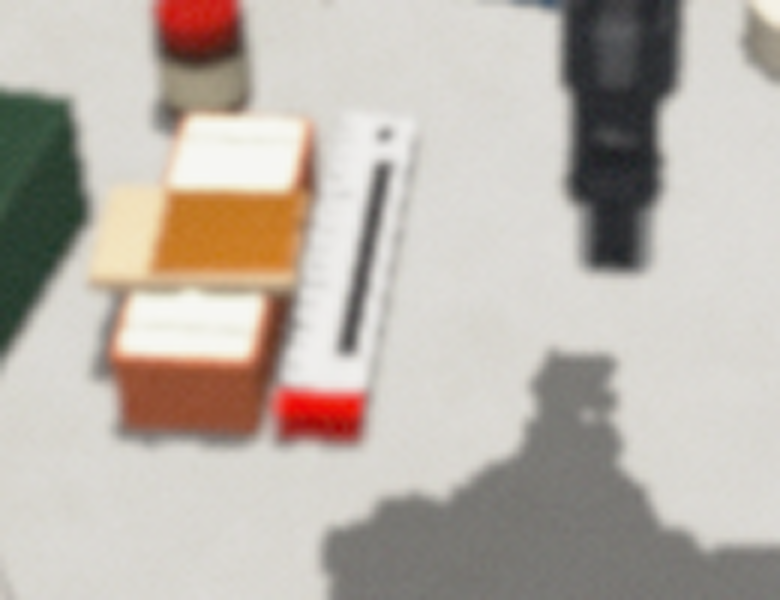

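Run:
```python
import cv2
im=cv2.imread("pics/w25r.png")[265:340,160:270]
cv2.imwrite("pics/w25b.png",cv2.resize(im,(792,540),interpolation=cv2.INTER_CUBIC))
```

```text
(no output)
```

View pics/w25b.png

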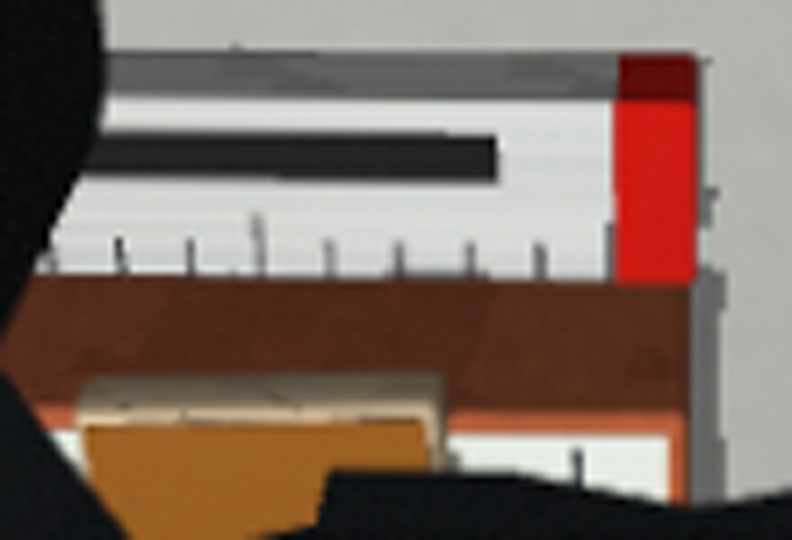

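Run:
```python
from plan import *
plan([(.455,.085,.05,-177.95),(.480,.052,.02,-177.95),(.490,.052,-.0025,-177.95,1.5)])
```

```text
-- 0
([-1.29, -2.04, 2.93], 0.05)
([-1.3, -2.04, 2.94], 0.05)
([-1.19, -1.69, 1.5], -0.0)
([-1.19, -1.69, 1.5], -0.0)
([-0.5, -0.02, 1.12], -0.0)
([-0.5, -0.02, 1.13], -0.0)
6 [ 0.48999612  0.05199007 -0.00252414] -177.95162494395865
```

apply_moves(deltas=[{"dp": [-1.0,-2.0,2.9],"angular": [0,0,0],"claw": 6},{"dp": [-1.0,-2.0,2.9],"angular": [0,0,0],"claw": 5},{"dp": [-1.2,-1.7,1.5],"angular": [0,0,0],"claw": 5},{"dp": [-1.2,-1.7,1.5],"angular": [0,0,0],"claw": 5},{"dp": [0,0,1.1],"angular": [0,0,0],"claw": 5},{"dp": [0,0,0],"angular": [0,0,0],"claw": 5}])

```text
time_s: 33.8
tool_pos: [0.4708, 0.0513, 0.0065]
tool_rot: [[-0.999, -0.034, -0.005], [-0.034, 0.999, 0.001], [0.005, 0.001, -1.0]]
ft_force: [-0.9, 0.4, -0.4]
width: 0.0499
```

apply_moves(deltas=[{"dp": [-0.8,0,0.8],"angular": [0,0,0],"claw": 5},{"dp": [-1,0,0.1],"angular": [0,0,0],"claw": 5},{"dp": [-0.7,0,0],"angular": [0,0,0],"claw": 5},{"dp": [0,0,0],"angular": [0,0,0],"claw": 5},{"dp": [0,0,0],"angular": [0,0,0],"claw": 5}])

```text
time_s: 34.3
tool_pos: [0.4987, 0.0531, 0.0003]
tool_rot: [[-0.999, -0.037, 0.001], [-0.037, 0.999, 0.0], [-0.001, -0.0, -1.0]]
ft_force: [0.4, 1.0, 0.2]
width: 0.0501
```

apply_moves(deltas=[{"dp": [-0.5,0,0.25],"angular": [0,0,0],"claw": 5},{"dp": [-0.5,0,0],"angular": [0,0,0],"claw": 5},{"dp": [0,0,0],"angular": [0,0,0],"claw": 5}])

```text
time_s: 34.6
tool_pos: [0.5091, 0.0532, -0.0025]
tool_rot: [[-0.999, -0.036, 0.001], [-0.036, 0.999, -0.0], [-0.001, -0.0, -1.0]]
ft_force: [0.7, -0.3, -0.1]
width: 0.0502
```

Run:
```python
from plan import *
s=read_state();print(s["tool_pos"],s["ft_force"],s["width"],s["time_s"],yaw())
im=snapshot("side"); cv2.imwrite("pics/s26.png",cv2.resize(im[210:290,150:230],(600,600),interpolation=cv2.INTER_CUBIC))
```

```text
[ 0.50914348  0.05317413 -0.0024958 ] [ 0.66595457 -0.31499019 -0.08939793] 0.050156713438379324 34.6 -177.94310223920343
```

View pics/s26.png

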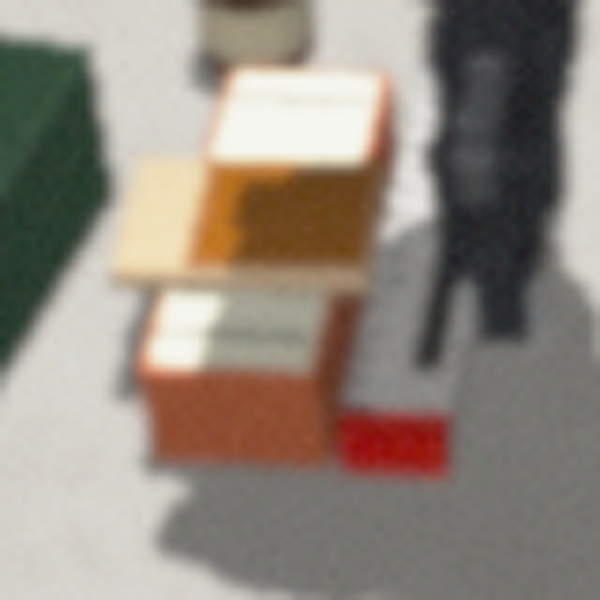

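apply_moves(deltas=[{"dp": [-0.15,0,0],"angular": [0,0,0],"claw": 5},{"dp": [0,0,0],"angular": [0,0,0],"claw": 5}])

```text
time_s: 34.85
tool_pos: [0.5097, 0.0532, -0.0026]
tool_rot: [[-0.999, -0.036, -0.0], [-0.036, 0.999, 0.0], [0.0, 0.0, -1.0]]
ft_force: [0.1, 0.4, -0.4]
width: 0.0499
```

apply_moves(deltas=[{"dp": [-0.1,0,0],"angular": [0,0,0],"claw": 5},{"dp": [0,0,0],"angular": [0,0,0],"claw": 5}])

```text
time_s: 35.05
tool_pos: [0.5103, 0.0533, -0.0026]
tool_rot: [[-0.999, -0.036, -0.001], [-0.036, 0.999, -0.0], [0.001, -0.0, -1.0]]
ft_force: [-1.3, 0.2, 0.7]
width: 0.0497
```

Run:
```python
from plan import *
s=read_state();print(s["tool_pos"],s["ft_force"],s["width"],s["time_s"],yaw())
im=snapshot("side"); cv2.imwrite("pics/s27.png",cv2.resize(im[210:290,150:230],(600,600),interpolation=cv2.INTER_CUBIC))
```

```text
[ 0.51025095  0.05327504 -0.00264253] [-1.25734498  0.2240209   0.68971855] 0.04966528920587091 35.05 -177.94221760019562
```

View pics/s27.png

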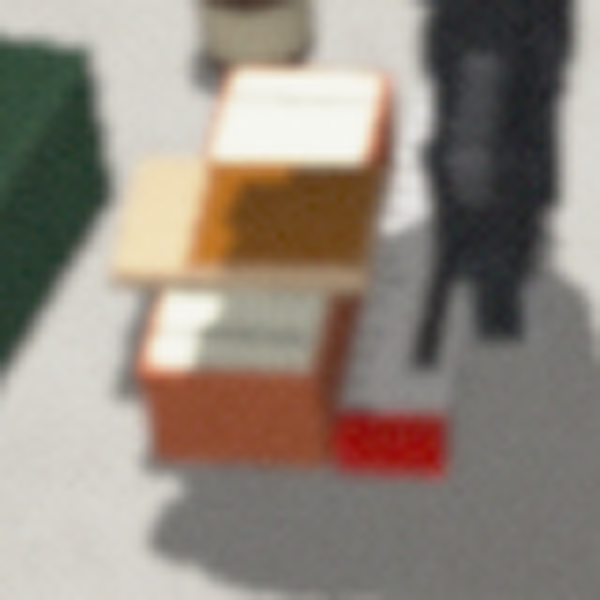

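apply_moves(deltas=[{"dp": [-0.1,0,0],"angular": [0,0,0],"claw": 5},{"dp": [0,0,0],"angular": [0,0,0],"claw": 5}])

```text
time_s: 35.3
tool_pos: [0.512, 0.0533, -0.0026]
tool_rot: [[-0.999, -0.036, 0.0], [-0.036, 0.999, 0.0], [-0.0, 0.0, -1.0]]
ft_force: [-0.7, -0.8, -0.4]
width: 0.0504
```

Run:
```python
from plan import *
s=read_state();print(s["tool_pos"],s["ft_force"],s["effort"])
im=snapshot("side"); cv2.imwrite("pics/s28.png",cv2.resize(im[210:290,150:230],(600,600),interpolation=cv2.INTER_CUBIC))
a=cv2.imread("pics/s27.png");b=cv2.imread("pics/s28.png")
```

```text
[ 0.51204307  0.05331868 -0.00257647] [-0.69035881 -0.75916718 -0.44852977] [-1.16201711e-02 -4.61869490e+01  1.75105190e+01 -1.69106335e-01
  5.81751228e-03 -9.19210470e-04]
```

View pics/s28.png

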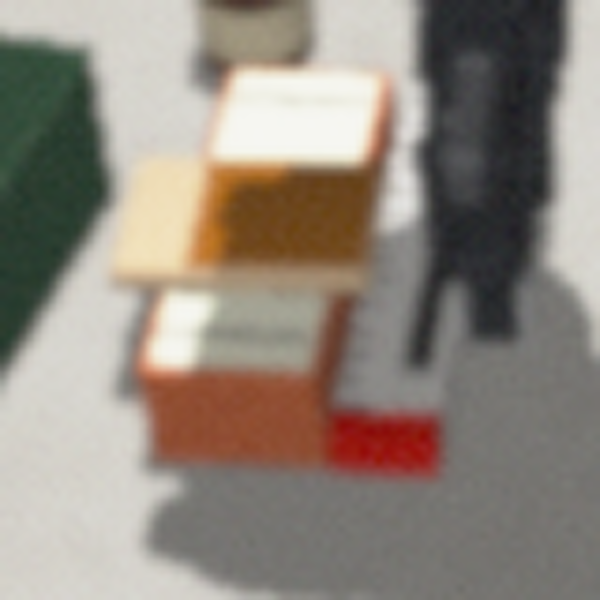

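apply_moves(deltas=[{"dp": [1.5,0,0],"angular": [0,0,0],"claw": 5},{"dp": [1.5,0,-2],"angular": [0,0,0],"claw": 5},{"dp": [0,0,-4.5],"angular": [0,0,0],"claw": 5},{"dp": [0,0,-4.5],"angular": [0,0,0],"claw": 5},{"dp": [-1,0,-4.5],"angular": [0,0,0],"claw": 5},{"dp": [-3.5,0.5,-4],"angular": [0,0,0],"claw": 5},{"dp": [-4,0.5,0],"angular": [0,0,0],"claw": 5},{"dp": [-3,0,0],"angular": [0,0,0],"claw": 5}])

```text
time_s: 36.15
tool_pos: [0.5979, 0.0665, 0.1924]
tool_rot: [[-0.999, -0.036, 0.006], [-0.036, 0.999, 0.0], [-0.006, -0.0, -1.0]]
ft_force: [0.3, 0.4, -0.6]
width: 0.0503
```

apply_moves(deltas=[{"dp": [0,0,0],"angular": [0,0,0],"claw": 5},{"dp": [0,0,0],"angular": [0,0,0],"claw": 5}])

```text
time_s: 36.35
tool_pos: [0.594, 0.066, 0.1893]
tool_rot: [[-0.999, -0.036, -0.001], [-0.036, 0.999, 0.0], [0.001, 0.0, -1.0]]
ft_force: [-0.5, -0.4, -0.8]
width: 0.05
```

Run:
```python
from plan import *
import pickle
s=read_state();print(s["tool_pos"],s["ft_force"],s["time_s"],yaw())
c=get_calibration("wrist");pickle.dump(c,open("w29.pkl","wb"));im=snapshot("wrist"); cv2.imwrite("pics/w29r.png",im)
print(proj("wrist",[[.557,.002,0],[.5535,.132,0]],c),c["world_from_camera"][:3,3])
cv2.imwrite("pics/w29.png",cv2.resize(im,(768,576),interpolation=cv2.INTER_CUBIC))
```

```text
[0.59403984 0.06597645 0.18926478] [-0.52890768 -0.40396518 -0.7627341 ] 36.35 -177.93907429335854
[[202.53758717 141.8624238 ]
 [313.20403106 142.88447112]] [0.522149   0.06367221 0.33884942]
```

View pics/w29.png

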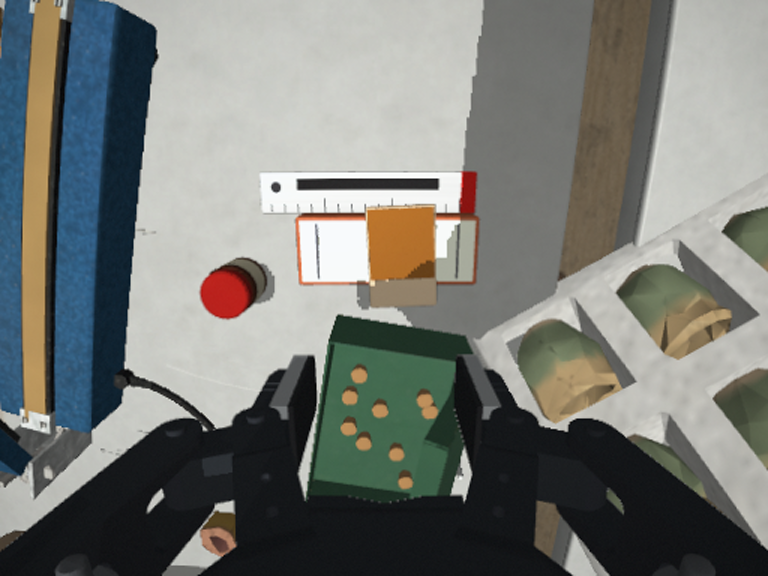

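Run:
```python
import cv2
im=cv2.imread("pics/w29r.png")[108:198,168:328]
cv2.imwrite("pics/w29b.png",cv2.resize(im,(800,450),interpolation=cv2.INTER_CUBIC))
im=cv2.imread("pics/w29r.png")[110:170,280:330]
cv2.imwrite("pics/w29c.png",cv2.resize(im,(500,600),interpolation=cv2.INTER_CUBIC))
```

```text
(no output)
```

View pics/w29b.png

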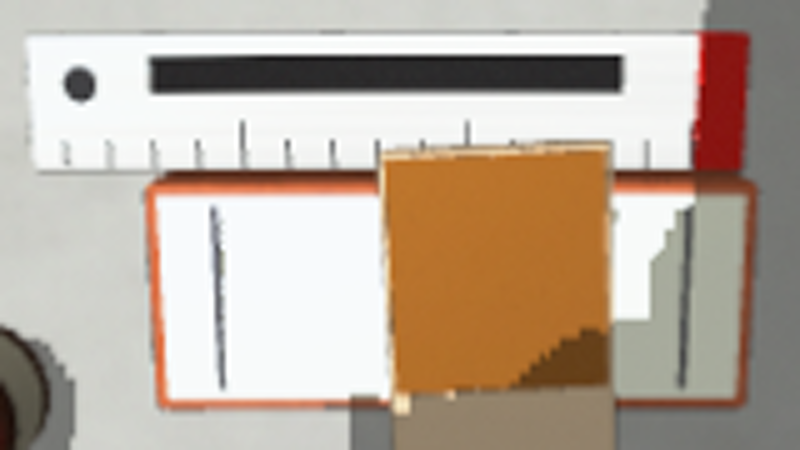

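View pics/w29c.png

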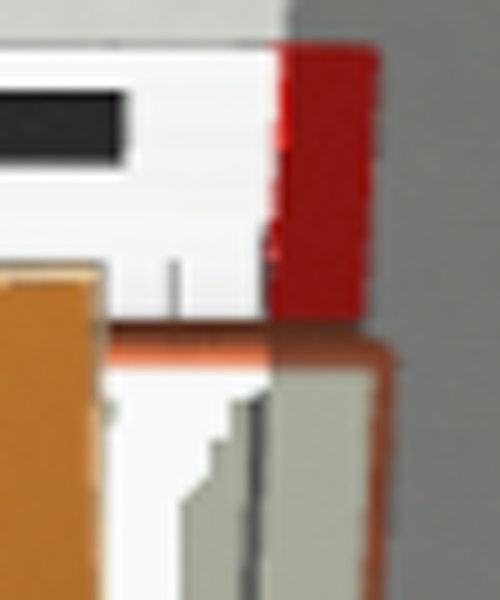

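Run:
```python
from rel import *
c=pickle.load(open("w29.pkl","rb"))
np.set_printoptions(precision=5,suppress=True)
b=lambda l:np.array(l)/5+[168,108]
e=lambda l:np.array(l)/10+[280,110]
rf=ray("wrist",e([[366,321]]),.014,c)[0]; bl=ray("wrist",e([[396,336]]),.036,c)[0]
br=ray("wrist",b([[147,180]]),.036,c)[0]; pf=ray("wrist",b([[37,171]]),.014,c)[0]
fl=ray("wrist",b([[742,408],[160,408]]),.036,c)
print("rule front",rf,pf,np.linalg.norm(rf-pf),"yaw",np.degrees(np.arctan2(-(rf-pf)[0],(rf-pf)[1])))
print("bar",bl,br,np.linalg.norm(bl-br),"yaw",np.degrees(np.arctan2(-(bl-br)[0],(bl-br)[1])),"far",fl)
a=np.radians(2.1);X=np.array([np.cos(a),np.sin(a)]);Y=np.array([-np.sin(a),np.cos(a)])
for n,p in(("red",rf),("plain",pf)): v=(p-bl)[:2]; print(n,v@X*1e3,v@Y*1e3)
```

```text
rule front [0.55117 0.13295 0.014  ] [ 0.55686 -0.02626  0.014  ] 0.1593048309819596 yaw 2.045121136085088
bar [0.55063 0.13157 0.036  ] [0.5557 0.0031 0.036 ] 0.1285713146393085 yaw 2.2558795117910493 far [[0.60074 0.13283 0.036  ]
 [0.60532 0.00499 0.036  ]]
red 0.5865551548902144 1.3555314967339858
plain 0.4339703244192645 -157.94922641105808
```

apply_moves(deltas=[{"dp": [4,0,0],"angular": [0,0,0],"claw": 5},{"dp": [4.5,0,0],"angular": [0,0,0],"claw": 5},{"dp": [4.5,0,0],"angular": [0,0,0],"claw": 5},{"dp": [4.5,0,0],"angular": [0,0,0],"claw": 5},{"dp": [4.5,0,0],"angular": [0,0,0],"claw": 5},{"dp": [4.5,-1,0],"angular": [0,0,0],"claw": 5},{"dp": [0,0,0],"angular": [0,0,0],"claw": 5}])

```text
time_s: 37.1
tool_pos: [0.3215, 0.0466, 0.1885]
tool_rot: [[-0.999, -0.035, -0.006], [-0.035, 0.999, 0.0], [0.006, 0.0, -1.0]]
ft_force: [0.0, -0.7, -0.3]
width: 0.0501
```

Run:
```python
from plan import *
s=read_state();print(s["tool_pos"],s["time_s"])
im=snapshot("side"); cv2.imwrite("pics/s30r.png",im);cv2.imwrite("pics/s30.png",cv2.resize(im[205:285,155:235],(600,600),interpolation=cv2.INTER_CUBIC))
im=snapshot("top"); cv2.imwrite("pics/t30r.png",im);cv2.imwrite("pics/t30.png",cv2.resize(im[120:180,160:240],(800,600),interpolation=cv2.INTER_CUBIC))
cv2.imwrite("pics/t30f.png",cv2.resize(im,(768,576)))
```

```text
[0.32150147 0.04661857 0.18853599] 37.1
```

View pics/s30.png

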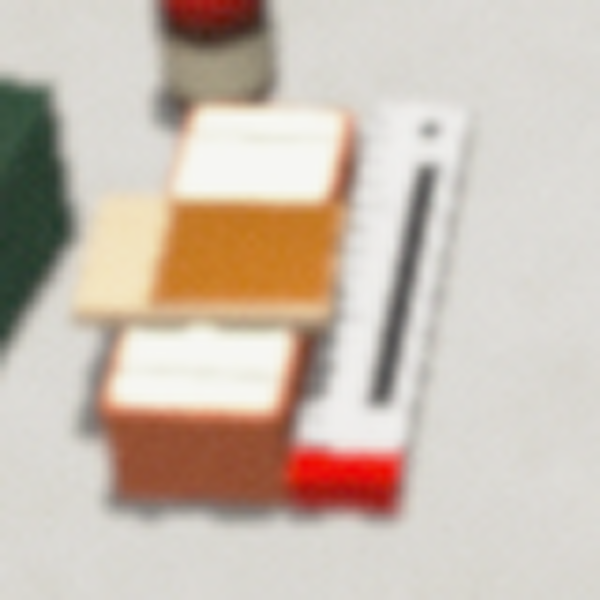

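View pics/t30.png

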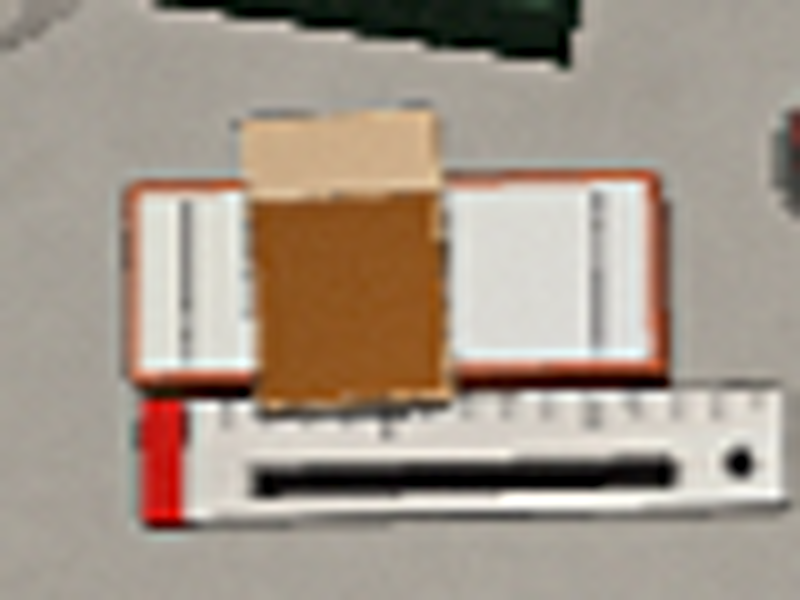

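View pics/t30f.png

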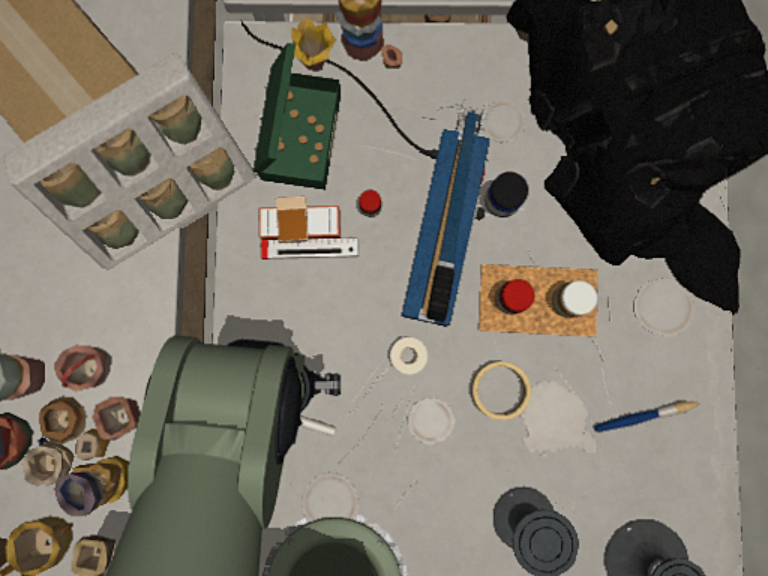

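Run:
```python
from rel import *
t=lambda l:np.array(l)/10+[160,120]
s=lambda l:np.array(l)/7.5+[155,205]
np.set_printoptions(precision=5,suppress=True)
R=ray("top",t([[143,396],[143,525],[786,385],[784,507]]),.014);B=ray("top",t([[132,382],[664,372],[126,186],[658,176]]),.036)
print(R,"\n",B)
a=np.radians(2.1);X=np.array([np.cos(a),np.sin(a)]);Y=np.array([-np.sin(a),np.cos(a)])
Rc=R.mean(0)[:2];Bc=B.mean(0)[:2]
print("centres: rule-bar in bar frame",(Rc-Bc)@X*1e3,(Rc-Bc)@Y*1e3)
R=ray("side",s([[288,452],[403,452],[474,110],[378,105]]),.014);B=ray("side",s([[292,410],[103,408],[190,105],[355,107]]),.036)
print(R,"\n",B);Rc=R.mean(0)[:2];Bc=B.mean(0)[:2]
print("side centres",(Rc-Bc)@X*1e3,(Rc-Bc)@Y*1e3)
```

```text
[[ 0.54959  0.1292   0.014  ]
 [ 0.51749  0.12823  0.014  ]
 [ 0.55436 -0.02951  0.014  ]
 [ 0.52399 -0.02952  0.014  ]] 
 [[ 0.54941  0.12808  0.036  ]
 [ 0.5535  -0.00074  0.036  ]
 [ 0.59759  0.13099  0.036  ]
 [ 0.60168  0.00164  0.036  ]]
centres: rule-bar in bar frame -39.72288170476262 -13.945628045278518
[[ 0.55175  0.12305  0.014  ]
 [ 0.52031  0.11991  0.014  ]
 [ 0.52406 -0.02778  0.014  ]
 [ 0.55471 -0.02725  0.014  ]] 
 [[0.54768 0.12831 0.036  ]
 [0.59846 0.1327  0.036  ]
 [0.60545 0.00468 0.036  ]
 [0.55518 0.00064 0.036  ]]
side centres -39.67974730811876 -18.156632703874823
```

Run:
```python
from plan import *
plan([(.44,.052,.10,-177.95),(.470,.052,.02,-177.95)])
```

```text
-- 0
([-2.79, 0.04, 2.25], -0.01)
([-2.79, 0.04, 2.25], -0.01)
([-2.79, 0.04, 2.25], -0.01)
([-2.79, 0.04, 2.26], -0.0)
([-1.0, -0.04, 2.67], -0.0)
([-1.0, -0.03, 2.66], -0.0)
([-1.0, -0.04, 2.67], -0.0)
7 [0.46999335 0.05197595 0.01999412] -177.9515784703276
```

apply_moves(deltas=[{"dp": [-2.8,0,2.2],"angular": [0,0,0],"claw": 5},{"dp": [-2.8,0,2.2],"angular": [0,0,0],"claw": 5},{"dp": [-2.8,0,2.2],"angular": [0,0,0],"claw": 5},{"dp": [-2.8,0,2.2],"angular": [0,0,0],"claw": 5},{"dp": [-1,0,2.7],"angular": [0,0,0],"claw": 5},{"dp": [-1,0,2.7],"angular": [0,0,0],"claw": 5},{"dp": [-0.8,0,2.5],"angular": [0,0,0],"claw": 5},{"dp": [0,0,0],"angular": [0,0,0],"claw": 5}])

```text
time_s: 38.0
tool_pos: [0.4692, 0.0517, 0.0199]
tool_rot: [[-0.999, -0.036, -0.004], [-0.036, 0.999, 0.0], [0.004, 0.0, -1.0]]
ft_force: [-0.5, 0.9, 0.8]
width: 0.0502
```

apply_moves(deltas=[{"dp": [-0.8,0,1.1],"angular": [0,0,0],"claw": 5},{"dp": [-0.8,0,1.1],"angular": [0,0,0],"claw": 5},{"dp": [-0.8,0,0],"angular": [0,0,0],"claw": 5},{"dp": [-0.8,0,0],"angular": [0,0,0],"claw": 5},{"dp": [0,0,0],"angular": [0,0,0],"claw": 5},{"dp": [0,0,0],"angular": [0,0,0],"claw": 5}])

```text
time_s: 38.6
tool_pos: [0.5021, 0.0526, 0.0014]
tool_rot: [[-0.999, -0.036, 0.001], [-0.036, 0.999, -0.0], [-0.001, -0.0, -1.0]]
ft_force: [0.3, -0.6, -0.2]
width: 0.0497
```

apply_moves(deltas=[{"dp": [-0.4,0,0.35],"angular": [0,0,0],"claw": 5},{"dp": [-0.4,0,0],"angular": [0,0,0],"claw": 5},{"dp": [0,0,0],"angular": [0,0,0],"claw": 5}])

```text
time_s: 38.9
tool_pos: [0.5103, 0.0529, -0.0025]
tool_rot: [[-0.999, -0.036, 0.001], [-0.036, 0.999, -0.0], [-0.001, -0.0, -1.0]]
ft_force: [0.6, -0.7, -0.1]
width: 0.05
```

apply_moves(deltas=[{"dp": [-0.15,0,0],"angular": [0,0,0],"claw": 5},{"dp": [0,0,0],"angular": [0,0,0],"claw": 5}])

```text
time_s: 39.1
tool_pos: [0.5112, 0.053, -0.0026]
tool_rot: [[-0.999, -0.036, 0.0], [-0.036, 0.999, -0.0], [-0.0, -0.0, -1.0]]
ft_force: [-0.7, -0.9, -0.9]
width: 0.05
```

apply_moves(deltas=[{"dp": [-0.1,0,0],"angular": [0,0,0],"claw": 5},{"dp": [0,0,0],"angular": [0,0,0],"claw": 5}])

```text
time_s: 39.3
tool_pos: [0.5122, 0.053, -0.0026]
tool_rot: [[-0.999, -0.036, 0.0], [-0.036, 0.999, -0.0], [-0.0, -0.0, -1.0]]
ft_force: [0.2, -0.1, -0.6]
width: 0.05
```

apply_moves(deltas=[{"dp": [-0.05,0,0],"angular": [0,0,0],"claw": 5},{"dp": [0,0,0],"angular": [0,0,0],"claw": 5}])

```text
time_s: 39.5
tool_pos: [0.5123, 0.053, -0.0027]
tool_rot: [[-0.999, -0.036, -0.001], [-0.036, 0.999, -0.0], [0.001, -0.0, -1.0]]
ft_force: [-0.6, 0.0, 0.8]
width: 0.0504
```

apply_moves(deltas=[{"dp": [-0.06,0,0],"angular": [0,0,0],"claw": 5},{"dp": [0,0,0],"angular": [0,0,0],"claw": 5}])

```text
time_s: 39.7
tool_pos: [0.5123, 0.053, -0.0028]
tool_rot: [[-0.999, -0.036, -0.002], [-0.036, 0.999, -0.0], [0.002, -0.0, -1.0]]
ft_force: [-3.4, -0.7, 2.0]
width: 0.05
```

apply_moves(deltas=[{"dp": [0,0,0],"angular": [0,0,0],"claw": 5}])

```text
time_s: 39.8
tool_pos: [0.5123, 0.053, -0.0028]
tool_rot: [[-0.999, -0.036, -0.001], [-0.036, 0.999, -0.0], [0.001, -0.0, -1.0]]
ft_force: [-3.4, -0.5, 2.5]
width: 0.0497
```

Force has built to 3.4 N and the motion has stalled, so the straightedge is firmly against the bar. I'll back off and check everything.

apply_moves(deltas=[{"dp": [1,0,0],"angular": [0,0,0],"claw": 5},{"dp": [2,0,0],"angular": [0,0,0],"claw": 5},{"dp": [2,0,-3],"angular": [0,0,0],"claw": 5},{"dp": [3,0,-4],"angular": [0,0,0],"claw": 5},{"dp": [3,0,-4],"angular": [0,0,0],"claw": 5},{"dp": [4,0,-4],"angular": [0,0,0],"claw": 5},{"dp": [3,0,-3],"angular": [0,0,0],"claw": 5},{"dp": [0,0,0],"angular": [0,0,0],"claw": 5}])

```text
time_s: 40.6
tool_pos: [0.3366, 0.0469, 0.1756]
tool_rot: [[-0.999, -0.036, 0.005], [-0.036, 0.999, -0.0], [-0.005, -0.0, -1.0]]
ft_force: [-0.4, -0.6, 0.2]
width: 0.0502
```

apply_moves(deltas=[{"dp": [0,0,0],"angular": [0,0,0],"claw": 5},{"dp": [0,0,0],"angular": [0,0,0],"claw": 5}])

```text
time_s: 40.8
tool_pos: [0.3386, 0.0467, 0.1722]
tool_rot: [[-0.999, -0.036, 0.001], [-0.036, 0.999, 0.0], [-0.001, 0.0, -1.0]]
ft_force: [-0.6, 0.2, -0.7]
width: 0.0499
```

Run:
```python
from plan import *
s=read_state();print(s["tool_pos"],s["time_s"])
im=snapshot("top"); cv2.imwrite("pics/t31r.png",im);cv2.imwrite("pics/t31.png",cv2.resize(im[120:180,160:240],(800,600),interpolation=cv2.INTER_CUBIC))
a=cv2.imread("pics/top0.png");d=cv2.absdiff(im,a).max(2);
cv2.imwrite("pics/t31f.png",cv2.resize(im[100:300,130:430],(780,520)))
im=snapshot("side"); cv2.imwrite("pics/s31.png",cv2.resize(im[120:290,100:340],(768,544),interpolation=cv2.INTER_CUBIC))
```

```text
[0.33860991 0.04671622 0.172229  ] 40.8
```

View pics/t31.png

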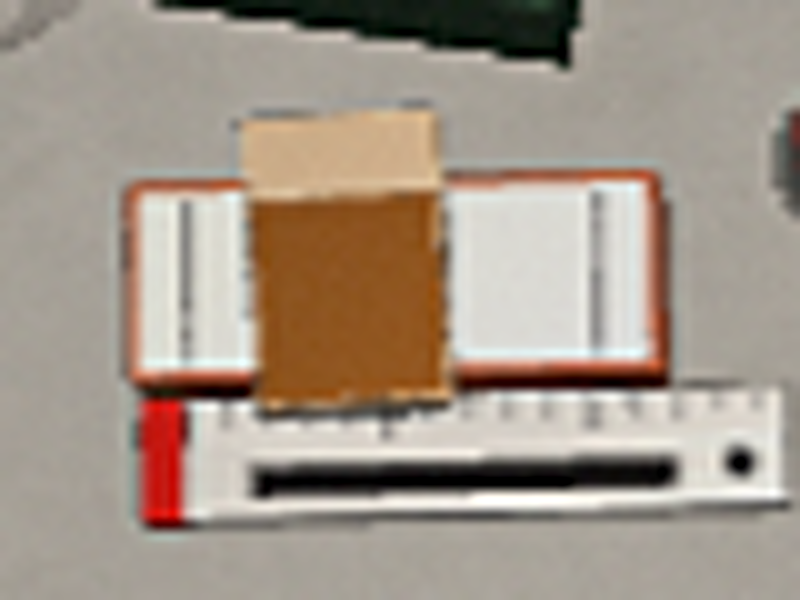

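View pics/t31f.png

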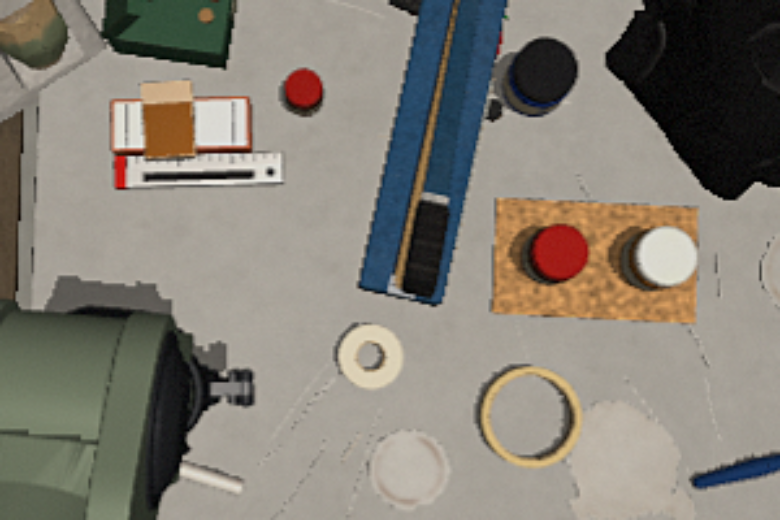

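View pics/s31.png

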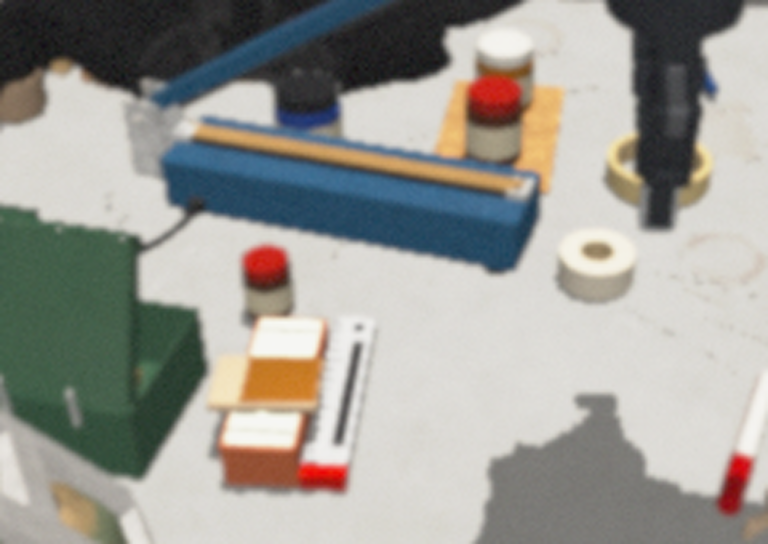

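```bash
python3 -c "
from bench import *
print(hand_in())"
```

```text
the job is handed in; nothing more can be done
None
```

The job is handed in at about 41 s of the 72 s allowed. Both glaze jars stand upright on the cork mat, and the straightedge lies against the test bar with its red end level with the bar's left end.

**Jars:** I lifted the white-lid jar and then the larger red-lid jar out of the gap and carried them round the near end of the sealer. The last pictures show both wholly on the mat. By my coordinates the white jar's base is about 18 mm inside the nearest edge.

**Straightedge:** I pushed it square behind the bar, along its length from the red end, then forward. It stayed on the bench throughout. On the last nudge it stopped with about 3.4 N against the bar.

**Last checks:**

| Check | Result | Wanted |
|---|---|---|
| Straightedge centre in the bar's frame, top camera, just before the final nudge | (-39.7, -13.9) mm | (-40, -15) mm |
| Angle between straightedge and bar | within about 0.2° | 0° |
| Red end past the bar's left end, wrist camera | about 1 mm to the left | 0 mm |
| Bar, tile, blue jar, tape, label roll in the last pictures | no visible movement | unmoved |

**What failed or disagreed:**
- My first end-push slid over the top of the straightedge, because the shut fingertips sat higher than the interface text states. I repeated it lower and it worked.
- The side camera put the straightedge centre at y = -18 mm, against -14 mm from the top camera. One of its pixels is about 3 mm there, so I relied on the top and wrist views.

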